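Fetch the cleaver from the packed accessory case

ROBOT

A 7-joint arm with a two-finger parallel gripper is mounted at the origin on the work surface. World frame = base frame: x ahead of the robot, y to its left, z up, the work surface at z = 0. Lengths are in m, angles in degrees, forces in N, time in s.
With the tool pointing down it reaches from about 0.425 to 0.875 m from the base axis. Payload 4.7 kg.
Tool frame: the origin (TCP) lies between the finger pads; the fingertips stand 8 mm ahead of it and the grasp point (between the pads) lies 11 mm behind it (env.tip_extent is the distance from the TCP to the fingertips, in m); z points along the fingers, y is the line along which they close (so a half turn about z gives the same grasp; the last joint's range is limited). The gripper opens to 87 mm and grips with 3 to 60 N. Pads are 19 mm wide; open, the fingers measure 117 mm over their backs; the gripper's body (75 mm by 190 mm) begins 51 mm behind the grasp point.
Start: joints at [66.297, 18.392, -4.016, 83.108, 1.295, 78.541, -3.26], TCP at [0.27, -0.591, 0.231] pointing down, gripper open.
Joint ranges: [-163.93, 163.93], [-17.29, 119.83], [-79.2, 71.16], [3.27, 140.29], [-89.18, 269.18], [5.43, 117.66], [-154.24, 154.24]. Speed limits (degrees/s): [147.25, 147.25, 180, 180, 180, 180, 180].

INTERFACE

Orientations are given as [roll, pitch, yaw] about the fixed x, y, z axes, in that order (R = Rz(yaw) Ry(pitch) Rx(roll)).
In Python, from cell import sensors, vision, workorder, env gives the robot as it stands.
- The arm moves only by the tool drive_tool, never from a script. Its argument "moves" is a list of rows, each an object of numbers: "x", "y", "z": the shift along the tool's x, y, z in mm; "rx", "ry", "rz": the turn, a rotation vector about the tool's x, y, z in rad; "fingers": the closure, from -1 (fully open) to 1 (shut). In form: [{"x": .., "y": .., "z": .., "rx": .., "ry": .., "rz": .., "fingers": ..}, ...]. A call has 1 to 20 rows; each row is the pose to reach, as a shift and turn from the pose commanded when the call began, along the tool's axes at that moment; what a row does not reach only later rows make up. A row lasts 1/8 s, in which the tool goes at most 62.5 mm and 10.7 degrees, less where a joint would pass 70% of its speed; a pose out of reach is approached as far as the arm can. A call with a gripper value outside its range is refused whole. The fingers move at their own pace and stop on an object; "force" is the grip in N (left out, the last holds). Time passes only in rows, so rows that repeat a pose let the fingers close. It gives the time, the measured TCP pose, the force, the opening and the grip force at its end, in the units of the state.
- sensors.get_obs(): the state, without advancing time (a new reading comes with each control period).
- vision.read_camera(name): name is "scene" or "top" or "wrist"; returns a dict with "image" (400x640x3 uint8, red, green, blue), "fx", "fy", "cx", "cy" (pixels), "k1" (the pictures are not rectified: a ray, as slopes to the right and down, at radius r is drawn at 1 + k1 r^2 times it, then the intrinsics apply), "R" (3x3) and "t" (3): a world point X has camera coordinates R X + t. Camera axes: x right, y down, z forward; pixel columns grow to the right and rows downward; lengths in m; the calibration is good to about 2 mm. A picture is of the moment at which its call begins. There is no depth.
- workorder.sign_off(): hands the job in; it is judged then, once.
The state is a dict: "time_s": time; "qpos": joint angles; "joint_velocities": joint speeds; "effort": joint torques, N m; "tool_pos": TCP position; "tool_rot": TCP orientation; "force": force on the tool from outside, world axes, zero at the start; "wrist_torque": the same for the moment, N m; "grip_width": finger opening in m; "grasp_force": force on a finger pad.
Only numpy, scipy, OpenCV 4.12 (cv2) and the standard library are available. Lean on these libraries where they do the work, as an engineer would, in place of code of your own. Each camera call takes 0.05 s, during which the arm holds its last target. There are 200 camera calls.

TASK

The gold fibre cleaver is hemmed in at the back of the black accessory case by a solvent bottle, an offcut bin and a sleeve jar: first stand all three of these in the upturned grey lid, then lift out the cleaver and set it down gently, without dropping it, in the middle of the green mat in front of the splicer, its longer side along the longer side of the mat. Then put each of the three containers back into the pocket it came from. Keep the containers upright throughout, and leave the roll of tape in the lid and the paper cup where they are.

Things in the scene. Friction and masses are not known exactly. Their poses are not given: they have to be found in the camera images.
- cleaver: Fibre cleaver: amber-gold block with black clamp and steel bar on top, 48 (x) x 60 (y) x 56 mm high, 0.3 kg, in the back middle pocket of the case. Its flat gold y faces, 60 mm apart, run from 2 to 44 mm above its underside: grip across these about 30 mm up, so that the fingertips clear the case's ribs. Origin: centre of the underside; z up.
- solvent_bottle: Solvent bottle: white body with a pale blue band, 54 mm in diameter, and a blue cap 36 mm in diameter that makes up the top 36 mm; 134 mm high, about 0.2 kg. Grip it by the cap, about 12 mm below its top. Origin: centre of the underside; z up. Round: its yaw has no meaning.
- shard_bin: Fibre offcut bin: yellow canister with a black stripe, 54 mm in diameter, and a black lid 42 mm in diameter with a yellow bar on it that makes up the top 36 mm; 116 mm high (the yellow bar stands 1.5 mm higher, look only), about 0.15 kg. Grip it by the lid, about 12 mm below its top. Origin: centre of the underside; z up. Round.
- sleeve_jar: Jar of splice sleeves: off-white jar, 54 mm in diameter, with a red lid 40 mm in diameter that makes up the top 36 mm; 108 mm high, about 0.12 kg. Grip it by the lid, about 12 mm below its top. Origin: centre of the underside; z up. Round.
- case: Black case, fixed, 148 (x) x 216 (y) mm; walls 4 mm thick, 50 mm high; handle on its -x side. Origin: centre of underside. Floor at z = 6 mm; ribs 4 mm thick, tops at z = 14 mm, form pockets. Containers stand (order shuffled) within 3 mm of centres (36, 70), (36, -70), (-36, 0) mm of 68 x 68 mm pockets. Cleaver at (29, 0), foam 40 mm high behind it. Front corners: fixed packs below z = 35 mm.
- lid: Lid of the splicer's carrying case, lying upside down as a shallow grey tray, fixed, 170 (x) x 250 (y) mm outside, rim 4 mm thick and 20 mm high, flat floor at z = 4 mm. Origin: centre of the underside. A roll of tape lies in its -x half; its +x half is free.
- mat: Green rubber mat on the grey work tray in front of the splicer, fixed, 72 (x) x 100 (y) x 3 mm. Origin: centre of its underside, so its top is at z = 3 mm (11 mm above the table); its x points to the splicer. The cleaver's x must lie along the mat's x, either way round.
- splicer: Fusion splicer, black and orange, on its grey work tray (330 x 190 x 8 mm), fixed. Origin: on the underside of the tray; the tray reaches from x = -70 to 260 mm, and the splicer, 144 mm wide and 133 mm high, stands on it from x = 85 to 242 mm.
- tape_roll: Roll of black tape lying flat in the lid, 60 mm in diameter, 19 mm high, hole 34 mm. Leave it. Origin: centre of the underside.
- cup: White paper cup standing on the table, 68 mm in diameter at the rim, 88 mm high. Leave it. Origin: centre of the underside.
There are look-alikes about, which are no part of the job. What is shaped like the solvent_bottle but purple is not meant.

How it is judged (in metres and radians):
On the way, in this order (a step that is already met when the one before it is completed fails the run):
1. the bottle, the bin and the jar all stand upright and released in the lid, with the cleaver still in its pocket (distance of cleaver from where it was at the start of the episode below 0.015 m and x of solvent_bottle in the frame of lid between -0.08 and 0.08 m and y of solvent_bottle in the frame of lid between -0.12 and 0.12 m and z of each of solvent_bottle, shard_bin, sleeve_jar in the frame of lid below 0.009 m and contact force between each of solvent_bottle, shard_bin, sleeve_jar and the fingers below 0.1 N and linear speed of each of solvent_bottle, shard_bin, sleeve_jar below 0.02 m/s and angle between each of solvent_bottle, shard_bin, sleeve_jar's own z axis and vertical below 0.1 rad and x of shard_bin in the frame of lid between -0.08 and 0.08 m and y of shard_bin in the frame of lid between -0.12 and 0.12 m and x of sleeve_jar in the frame of lid between -0.08 and 0.08 m and y of sleeve_jar in the frame of lid between -0.12 and 0.12 m), for 0.2 s.
2. the cleaver stands released on the green mat, in the middle, its longer side along that of the mat (horizontal distance between cleaver and mat below 0.015 m and z of cleaver in the frame of mat between 0 and 0.008 m and angle between the x axis of cleaver and the x axis of mat, either way round below 0.22 rad and contact force between cleaver and the fingers below 0.1 N and linear speed of cleaver below 0.02 m/s and angle between cleaver's own z axis and vertical below 0.1 rad), for 0.2 s.
At the end, for the whole second after the job is handed in: The cleaver stands on the green mat, within 15 mm of its middle, its longer side within 0.22 rad of the mat's (either way round); each container stands upright in its own pocket, within 14 mm of where it stood at the start; all are released and at rest (all of step 2 and distance of each of solvent_bottle, shard_bin, sleeve_jar from where it was at the start of the episode below 0.014 m and linear speed of each of solvent_bottle, shard_bin, sleeve_jar below 0.02 m/s and angle between each of solvent_bottle, shard_bin, sleeve_jar's own z axis and vertical below 0.1 rad); the robot touches nothing.
It fails at once if a container is tipped by more than 0.6 rad (angle between any of solvent_bottle, shard_bin, sleeve_jar's own z axis and vertical above 0.6 rad).
It fails at once if the cleaver is dropped (it moves faster than 0.5 m/s while the fingers do not hold it) (linear speed of cleaver above 0.5 m/s and contact force between cleaver and the fingers below 0.1 N).
It fails at once if the roll of tape or the paper cup is moved by more than 30 mm (distance of any of tape_roll, cup from where it was at the start of the episode above 0.03 m).
It also fails if it takes over 141 s, if anything falls off the work surface, if the arm or the gripper's body presses on something with over 40 N, if the wrist force passes 120 N, or if a joint passes its speed limit or range.

## Working session

There is one attempt and no reset: what is moved stays moved. The work goes in short steps, Python scripts to look and compute and a tool call to move; the robot and the scene stay as the last step left them, time stands still between calls to the robot, and variables do not carry over. Pictures are saved under pics/ and viewed, at most 14 in all, crops included, and the job is handed in when it is done.

Besides the shell and the picture viewer there is one more tool, called by a JSON object that holds its "fn" and its "kwargs", one argument or row to a line. drive_tool: Moves the arm, as the interface text tells. Its arguments: {"type":"object","properties":{"moves":{"type":"array"},"force":{"type":"number"}},"required":["moves"]}

```bash
ls; mkdir -p pics
cat > h.py <<'E'
import numpy as np, cv2
from cell import sensors, vision, workorder, env
from scipy.spatial.transform import Rotation as Ro
def snap(n,f):
    c=vision.read_camera(n); np.savez('pics/'+f+'.npz',**c); cv2.imwrite('pics/'+f+'.png',c['image'][:,:,::-1]); return c
def ld(f): return dict(np.load('pics/'+f+'.npz'))
def ray(c,u,v):
    K=np.array([[c['fx'],0,c['cx']],[0,c['fy'],c['cy']],[0,0,1]],float)
    d=(np.array([u,v],float)-[c['cx'],c['cy']])/[c['fx'],c['fy']]
    s=d.copy()
    for _ in range(20): s=d/(1+c['k1']*(s@s))
    R=c['R'];o=-R.T@c['t'];w=R.T@np.array([s[0],s[1],1]);return o,w/np.linalg.norm(w)
def plane(c,u,v,z):
    o,w=ray(c,u,v);return o+w*(z-o[2])/w[2]
def tri(rs):
    A=np.zeros((3,3));b=np.zeros(3)
    for o,w in rs:
        P=np.eye(3)-np.outer(w,w);A+=P;b+=P@o
    p=np.linalg.solve(A,b);return p,[np.linalg.norm((np.eye(3)-np.outer(w,w))@(p-o)) for o,w in rs]
def proj(c,X):
    p=c['R']@np.asarray(X)+c['t'];s=p[:2]/p[2];s=s*(1+c['k1']*(s@s));return s*[c['fx'],c['fy']]+[c['cx'],c['cy']]
E
python3 -c "
from h import *
for n in ['scene','top','wrist']:
    c=snap(n,n+'0');print(n,c['fx'],c['k1'],-c['R'].T@c['t'],c['R'][2])
o=sensors.get_obs();print(o['tool_pos'],o['tool_rot'],o['time_s'],o['grip_width'],env.tip_extent)"
```

```text
pics
scene 369.8138927035128 -0.06613527094745447 [0.85355015 0.5282653  0.96527678] [-0.30030696 -0.46290401 -0.83398778]
top 402.4986126941945 -0.08743571161374171 [0.40565403 0.02357585 1.01618779] [ 0.10890897 -0.02977727 -0.99360563]
wrist 315.1567264171381 -0.056404693609315035 [ 0.34785918 -0.55493522  0.38390916] [-0.2791627  -0.12594036 -0.95194917]
[ 0.26944371 -0.59109647  0.22974735] [-1.79919575e+02  4.87207317e-03  2.45108389e+01] 0.15 0.08684803595514586 0.008
```

View pics/scene0.png

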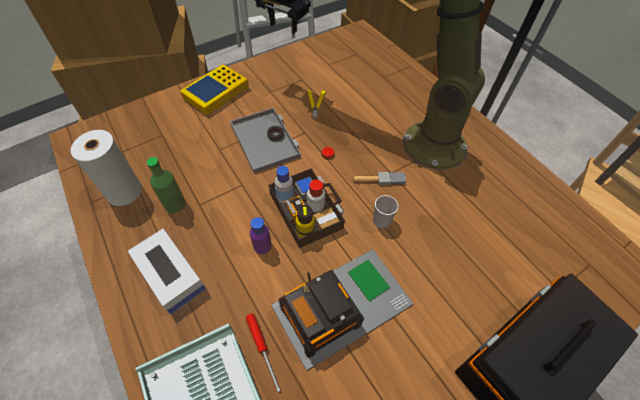

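View pics/top0.png

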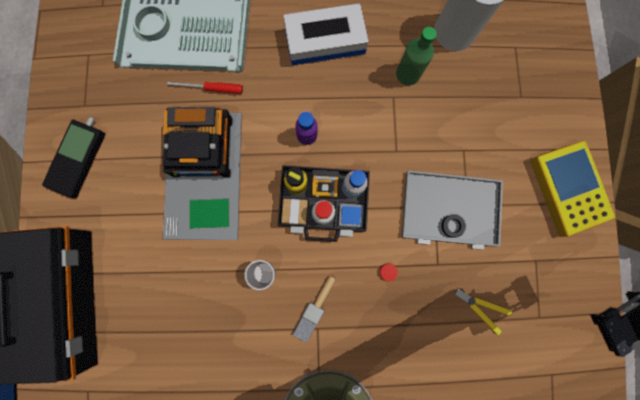

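Scene view: bottle (blue cap) at (283,175), red-lid jar at (316,188), yellow bin at (304,215), lid tray at (265,138), mat at (369,280), cup at (385,211). Top view: bottle (356,181), jar (322,211), bin (296,180), cleaver (325,187), lid (453,208), tape (453,226), mat (209,213), purple bottle (306,128).

What could be mistaken:
- Bottle: (356,181) in the case, or the purple bottle (306,128) and green bottle (413,65).
- Jar lid: (322,211), or the loose red disc (388,272).
- Cleaver: (325,187), or gold/orange parts on the splicer.

I choose the ones in the case and will check them in a close crop.

```bash
python3 -c "
from h import *
t=ld('top0')['image'];s=ld('scene0')['image']
a=cv2.resize(t[155:250,270:380],None,fx=3.6,fy=3.6,interpolation=cv2.INTER_CUBIC)
b=cv2.resize(s[155:250,260:350],None,fx=3.6,fy=3.6,interpolation=cv2.INTER_CUBIC)
a2=cv2.resize(t[160:260,390:510],None,fx=2.2,fy=2.2)
b2=cv2.resize(t[95:250,155:250],None,fx=1.6,fy=1.6)
W=np.zeros((600,740,3),np.uint8);W[:342,:396]=a;W[:342,400:724]=b;W[345:565,:264]=a2;W[345:593,300:452]=b2
cv2.imwrite('pics/crop1.png',W[:,:,::-1])"
```

```text
(no output)
```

View pics/crop1.png

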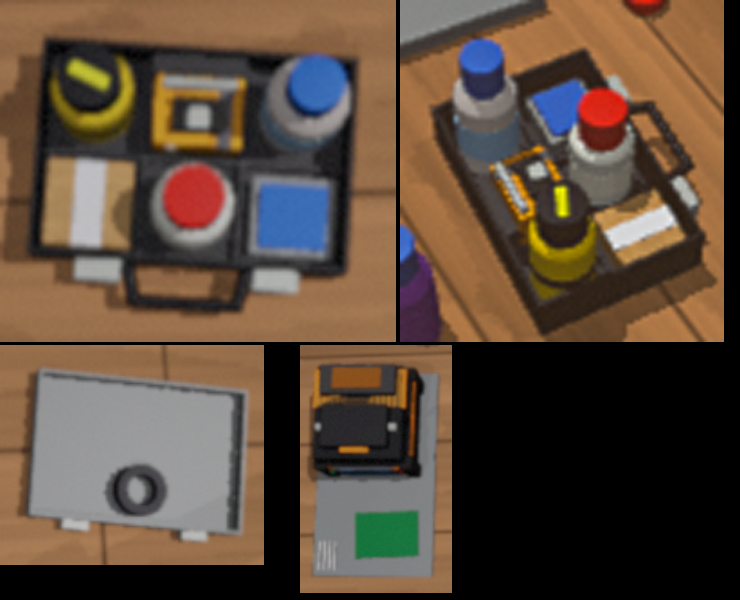

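Crop shows the case with bottle (back right, top view), cleaver (back middle), bin (back left) and jar (front middle), all matching the description. The case rim corners in the top image are about (283,166), (369,171), (366,230) and (279,225). The tape lies in the lid's front half, and the mat is at (209,213).

```bash
cat > m.py <<'E'
from h import *
T=ld('top0');S=ld('scene0')
def blob(c,lo,hi,box,all=False):
    hsv=cv2.cvtColor(c['image'],cv2.COLOR_RGB2HSV);m=cv2.inRange(hsv,np.array(lo),np.array(hi))
    x0,y0,x1,y1=box;k=np.zeros_like(m);k[y0:y1,x0:x1]=m[y0:y1,x0:x1]
    cs=cv2.findContours(k,cv2.RETR_EXTERNAL,cv2.CHAIN_APPROX_NONE)[0];q=max(cs,key=cv2.contourArea)
    return q if not all else np.vstack(cs)
def cen(q): 
    (u,v),r,a=cv2.minAreaRect(q);return u,v,[round(x,1) for x in r]
for n,lo,hi,bt,bs in [('bottle',(100,120,60),(125,255,255),(340,165,372,200),(270,160,295,190)),
 ('jar',(0,150,80),(6,255,255),(305,195,340,225),(300,175,330,200)),
 ('purplecap',(100,120,60),(118,255,255),(290,105,320,125),(245,210,275,230))]:
    a=cen(blob(T,lo,hi,bt));b=cen(blob(S,lo,hi,bs));p,e=tri([ray(T,*a[:2]),ray(S,*b[:2])]);print(n,a,b,p.round(4),np.round(e,4))
# bin: yellow bar on top
lo,hi=(25,120,120),(35,255,255)
a=cen(blob(T,lo,hi,(284,168,306,184)));b=cen(blob(S,lo,hi,(296,200,312,216)));p,e=tri([ray(T,*a[:2]),ray(S,*b[:2])]);print('binbar',a,b,p.round(4),np.round(e,4))
def rect(c,pts,z,n):
    P=np.array([plane(c,u,v,z) for u,v in pts]);print(n,P.mean(0).round(4),P[:,:2].round(3).tolist(),'edges',np.linalg.norm(P-np.roll(P,-1,0),axis=1).round(4), 'yaw of edge1->2',np.degrees(np.arctan2(*(P[2]-P[1])[[1,0]])).round(1))
rect(T,[(369.2,171.1),(366.4,230),(279.2,225.3),(283.3,165.6)],.05,'case')
for c,n,bx in ((T,'T',(180,190,240,240)),(S,'S',(340,250,400,310))):
    q=blob(c,(45,80,40),(80,255,255),bx);r=cv2.boxPoints(cv2.minAreaRect(q));ap=cv2.approxPolyDP(q,6,True)[:,0];rect(c,ap,.011,'mat'+n)
    print(ap.tolist())
q=blob(T,(0,0,100),(179,45,200),(395,165,510,245));r=cv2.boxPoints(cv2.minAreaRect(q));print(r.round(1).tolist());rect(T,r,.02,'lid')
o=lambda u,v:(390+u/2.2,160+(v-345)/2.2)
rect(T,[o(38,370),o(247,390),o(242,535),o(28,515)],.02,'lidman')
print('tape',plane(T,*o(136,490),.02))
E
python3 m.py
```

```text
bottle (358.0, 178.5, [15.0, 16.0]) (282.0, 170.5, [9.0, 10.0]) [ 0.567  -0.0805  0.1362] [0.0017 0.0017]
jar (323.5, 209.0, [16.0, 15.0]) (316.5, 187.5, [17.0, 13.0]) [ 0.5025 -0.001   0.1007] [0.0009 0.0009]
purplecap (305.5, 118.0, [12.0, 15.0]) (257.0, 223.0, [10.0, 12.0]) [0.7089 0.0342 0.1323] [0. 0.]
binbar (294.3000183105469, 175.39999389648438, [11.6, 4.0]) (304.5, 210.5, [7.0, 3.0]) [0.5793 0.062  0.1231] [0.0009 0.0009]
case [ 0.536  -0.0066  0.05  ] [[0.599, -0.118], [0.455, -0.105], [0.472, 0.104], [0.618, 0.092]] edges [0.1447 0.2101 0.1462 0.2107] yaw of edge1->2 85.3
matT [0.5103 0.2836 0.011 ] [[0.544, 0.235], [0.544, 0.332], [0.476, 0.331], [0.476, 0.236]] edges [0.0964 0.0682 0.0957 0.068 ] yaw of edge1->2 -179.6
[[228, 199], [190, 200], [190, 227], [228, 226]]
matS [0.5117 0.2829 0.011 ] [[0.482, 0.233], [0.546, 0.236], [0.543, 0.333], [0.475, 0.329]] edges [0.0643 0.0972 0.0677 0.0964] yaw of edge1->2 92.2
[[366, 260], [348, 272], [370, 300], [389, 286]]
[[402.29998779296875, 241.89999389648438], [407.1000061035156, 170.39999389648438], [503.8999938964844, 177.0], [499.1000061035156, 248.39999389648438]]
lid [ 0.503  -0.3343  0.02  ] [[0.424, -0.198], [0.605, -0.219], [0.583, -0.474], [0.4, -0.447]] edges [0.1818 0.2556 0.1855 0.2502] yaw of edge1->2 -94.9
lidman [ 0.5042 -0.3342  0.02  ] [[0.602, -0.22], [0.574, -0.469], [0.405, -0.449], [0.436, -0.199]] edges [0.2507 0.1704 0.2519 0.1679] yaw of edge1->2 173.5
tape [ 0.46049538 -0.32632644  0.02      ]
```

{"fn": "drive_tool", "kwargs": {
  "moves": [
    {"x": 115, "y": -88, "z": -40, "rz": -0.29, "fingers": -1},
    {"x": 230, "y": -176, "z": -40, "rz": -0.57, "fingers": -1},
    {"x": 345, "y": -264, "z": -40, "rz": -0.86, "fingers": -1},
    {"x": 459, "y": -352, "z": -40, "rz": -1.143, "fingers": -1},
    {"x": 459, "y": -352, "z": -40, "rz": -1.143, "fingers": -1},
    {"x": 459, "y": -352, "z": -40, "rz": -1.143, "fingers": -1},
    {"x": 459, "y": -352, "z": -40, "rz": -1.143, "fingers": -1},
    {"x": 459, "y": -352, "z": -40, "rz": -1.143, "fingers": -1},
    {"x": 459, "y": -352, "z": -40, "rz": -1.143, "fingers": -1},
    {"x": 459, "y": -352, "z": -40, "rz": -1.143, "fingers": -1},
    {"x": 459, "y": -352, "z": -40, "rz": -1.143, "fingers": -1},
    {"x": 459, "y": -352, "z": -40, "rz": -1.143, "fingers": -1},
    {"x": 459, "y": -352, "z": -40, "rz": -1.143, "fingers": -1}
  ]
}}

```text
invalid input at $.moves[0]: expected keys x, y, z, rx, ry, rz, fingers
```

{"fn": "drive_tool", "kwargs": {
  "moves": [
    {"x": 115, "y": -88, "z": -40, "rx": 0, "ry": 0, "rz": -0.29, "fingers": -1},
    {"x": 230, "y": -176, "z": -40, "rx": 0, "ry": 0, "rz": -0.57, "fingers": -1},
    {"x": 345, "y": -264, "z": -40, "rx": 0, "ry": 0, "rz": -0.86, "fingers": -1},
    {"x": 459, "y": -352, "z": -40, "rx": 0, "ry": 0, "rz": -1.143, "fingers": -1},
    {"x": 459, "y": -352, "z": -40, "rx": 0, "ry": 0, "rz": -1.143, "fingers": -1},
    {"x": 459, "y": -352, "z": -40, "rx": 0, "ry": 0, "rz": -1.143, "fingers": -1},
    {"x": 459, "y": -352, "z": -40, "rx": 0, "ry": 0, "rz": -1.143, "fingers": -1},
    {"x": 459, "y": -352, "z": -40, "rx": 0, "ry": 0, "rz": -1.143, "fingers": -1},
    {"x": 459, "y": -352, "z": -40, "rx": 0, "ry": 0, "rz": -1.143, "fingers": -1},
    {"x": 459, "y": -352, "z": -40, "rx": 0, "ry": 0, "rz": -1.143, "fingers": -1},
    {"x": 459, "y": -352, "z": -40, "rx": 0, "ry": 0, "rz": -1.143, "fingers": -1},
    {"x": 459, "y": -352, "z": -40, "rx": 0, "ry": 0, "rz": -1.143, "fingers": -1},
    {"x": 459, "y": -352, "z": -40, "rx": 0, "ry": 0, "rz": -1.143, "fingers": -1}
  ]
}}

```text
time_s: 1.78
tool_pos: [0.5407, -0.0827, 0.2704]
tool_rot: [-180.0, 0.0, 89.8]
force: [-1.1, -0.2, 0.2]
grip_width: 0.0871
grasp_force: 0.0
```

```bash
python3 -c "
from h import *
c=snap('wrist','w1');o=sensors.get_obs();print(o['tool_pos'],o['tool_rot'],o['qpos'],o['time_s'],-c['R'].T@c['t'],c['R'][2])
for n,X in [('bottle',(.567,-.0805,.14)),('jar',(.5025,-.001,.114)),('bin',(.579,.062,.122)),('clv',(.565,-.009,.062))]: print(n,proj(c,X))"
```

```text
[ 0.54077244 -0.08246541  0.27046921] [-1.79984565e+02  3.34757301e-02  8.98414883e+01] [ 37.24169636   6.94957733 -34.01544848  93.44663718   3.96633757
  80.81931215   2.62864258] 1.825 [0.54221971 0.00327124 0.42464901] [-0.00120297 -0.30705081 -0.95169236]
bottle [347.72901638 191.48154007]
jar [279.31458869 103.50986177]
bin [363.1705092   29.02049336]
clv [341.69121063 110.04593293]
```

View pics/w1.png

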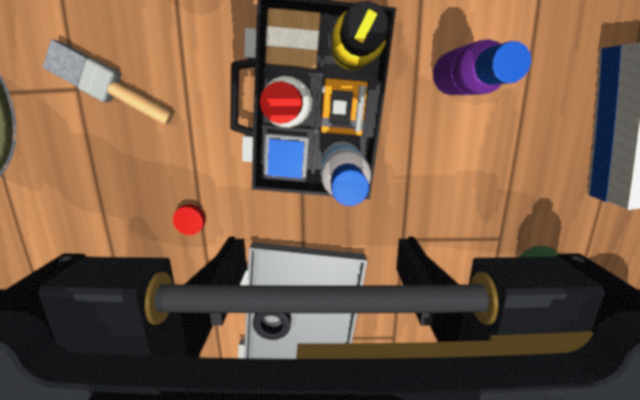

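Wrist view: bottle cap at (350,185), jar (281,102), bin (361,28), cleaver (343,105). The purple bottle at (490,65) and red disc (188,219) are outside the case. I'll take a second place further along -y for triangulation.

{"fn": "drive_tool", "kwargs": {
  "moves": [
    {"x": -60, "y": 0, "z": 0, "rx": 0, "ry": 0, "rz": 0, "fingers": -1},
    {"x": -80, "y": 0, "z": 0, "rx": 0, "ry": 0, "rz": 0, "fingers": -1},
    {"x": -80, "y": 0, "z": 0, "rx": 0, "ry": 0, "rz": 0, "fingers": -1},
    {"x": -80, "y": 0, "z": 0, "rx": 0, "ry": 0, "rz": 0, "fingers": -1}
  ]
}}

```text
time_s: 2.33
tool_pos: [0.5414, -0.159, 0.2706]
tool_rot: [180.0, -0.1, 90.1]
force: [-0.1, 0.6, -0.3]
grip_width: 0.0871
grasp_force: 0.0
```

```bash
cat > m2.py <<'E'
from h import *
import os
if not os.path.exists('pics/w2.npz'): snap('wrist','w2')
o=sensors.get_obs();print(o['tool_pos'],o['tool_rot'])
A=ld('w1');B=ld('w2');T=ld('top0')
def top(c,X,lo,hi,r=40):
    u,v=proj(c,X);hsv=cv2.cvtColor(c['image'],cv2.COLOR_RGB2HSV);m=cv2.inRange(hsv,np.array(lo),np.array(hi))
    k=np.zeros_like(m);cv2.circle(k,(int(u),int(v)),r,255,-1);m&=k
    q=max(cv2.findContours(m,cv2.RETR_EXTERNAL,cv2.CHAIN_APPROX_NONE)[0],key=cv2.contourArea)
    (x,y),rr=cv2.minEnclosingCircle(q);M=cv2.moments(q);return M['m10']/M['m00'],M['m01']/M['m00'],rr,cv2.contourArea(q)
for n,X,lo,hi in [('bottle',(.567,-.0805,.14),(100,150,130),(125,255,255)),('jar',(.5025,-.001,.114),(0,150,150),(8,255,255)),
 ('jar dark incl',(.5025,-.001,.114),(0,150,70),(8,255,255)),('binbar',(.579,.062,.122),(25,150,200),(35,255,255)),('clv',(.565,-.009,.06),(12,120,110),(24,255,255))]:
    a=top(A,X,lo,hi);b=top(B,X,lo,hi);t=top(T,X,lo,hi,14)
    p,e=tri([ray(A,*a[:2]),ray(B,*b[:2]),ray(T,*t[:2])]);print(n,np.round(a,1),np.round(b,1),np.round(t,1),p.round(4),np.round(e,4))
    p,e=tri([ray(A,*a[:2]),ray(B,*b[:2])]);print('  wrist only',p.round(4),np.round(e,4))
E
python3 m2.py
```

```text
[ 0.54151071 -0.15861461  0.27071879] [ 1.79983104e+02 -4.18059460e-02  9.01499790e+01]
bottle [349.7 186.7  18.5 950. ] [352.4  93.   16.5 413. ] [357.8 177.8   7.7 155. ] [ 0.5659 -0.0716  0.1597] [0.0016 0.0038 0.0054]
  wrist only [ 0.5667 -0.0684  0.1667] [0.0004 0.0004]
jar [ 280.6  101.9   20.6 1193. ] [284.4  11.   16.  369.5] [323.4 209.2   8.4 190.5] [0.5049 0.0009 0.1106] [0.0016 0.0053 0.0038]
  wrist only [5.080e-01 3.000e-04 1.241e-01] [0.003 0.003]
jar dark incl [ 280.1  101.9   21.2 1293. ] [ 277.3   17.4   24.5 1392.5] [323.3 209.3   8.6 193. ] [ 5.021e-01 -4.000e-04  1.041e-01] [0.0008 0.0001 0.0007]
  wrist only [5.017e-01 4.000e-04 1.004e-01] [0.0001 0.0001]Traceback (most recent call last):
  File "m2.py", line 13, in <module>
    a=top(A,X,lo,hi);b=top(B,X,lo,hi);t=top(T,X,lo,hi,14)
                       ~~~^^^^^^^^^^^
  File "m2.py", line 9, in top
    q=max(cv2.findContours(m,cv2.RETR_EXTERNAL,cv2.CHAIN_APPROX_NONE)[0],key=cv2.contourArea)
ValueError: max() iterable argument is empty
```

View pics/w2.png

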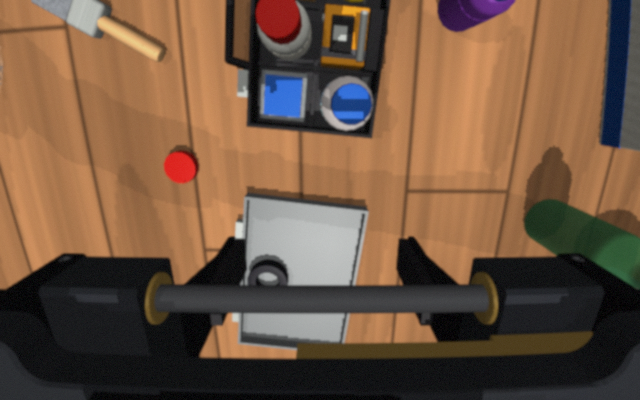

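Second wrist view: bottle cap at (351,102), partly in the arm's shadow, jar (278,17), cleaver (344,35), lid below at (305,270). I'll redo the bottle with a shadow-tolerant mask.

```bash
python3 - <<'E'
s=open('m2.py').read().replace("(100,150,130),(125","(100,150,60),(125").replace("('binbar',(.579,.062,.122),(25,150,200),(35,255,255)),","")
open('m2.py','w').write(s)
E
python3 m2.py
python3 -c "
from h import *
B=ld('w2')
for p in [(245,193),(366,207),(346,348),(240,343)]: print(plane(B,*p,.02).round(4))
print('tape',plane(B,268,277,.02))"
```

```text
[ 0.54151071 -0.15861461  0.27071879] [ 1.79983104e+02 -4.18059460e-02  9.01499790e+01]
bottle [ 349.1  184.6   20.2 1081.5] [ 350.9  103.2   19.8 1140.5] [357.5 178.2   8.7 175.5] [ 0.5691 -0.0779  0.1264] [0.0004 0.0014 0.0018]
  wrist only [ 0.5692 -0.0766  0.1299] [0.0002 0.0002]
jar [ 280.6  101.9   20.6 1193. ] [284.4  11.   16.  369.5] [323.4 209.2   8.4 190.5] [0.5049 0.0009 0.1106] [0.0016 0.0053 0.0038]
  wrist only [5.080e-01 3.000e-04 1.241e-01] [0.003 0.003]
jar dark incl [ 280.1  101.9   21.2 1293. ] [ 277.3   17.4   24.5 1392.5] [323.3 209.3   8.6 193. ] [ 5.021e-01 -4.000e-04  1.041e-01] [0.0008 0.0001 0.0007]
  wrist only [5.017e-01 4.000e-04 1.004e-01] [0.0001 0.0001]
clv [340.4  94.1  27.8 698. ] [342.1  20.4  29.2 688.5] [318.6 187.4  11.7 118. ] [0.5636 0.0081 0.0497] [0.0004 0.0015 0.0019]
  wrist only [0.5643 0.0082 0.0531] [0.0005 0.0005]
[ 0.4405 -0.1939  0.02  ]
[ 0.6041 -0.2134  0.02  ]
[ 0.5837 -0.4545  0.02  ]
[ 0.4129 -0.4457  0.02  ]
tape [ 0.46494981 -0.32285605  0.02      ]
```

{"fn": "drive_tool", "kwargs": {
  "moves": [
    {"x": 45, "y": 15, "z": 0, "rx": 0, "ry": 0, "rz": 0, "fingers": -1},
    {"x": 80, "y": 27, "z": 30, "rx": 0, "ry": 0, "rz": 0, "fingers": -1},
    {"x": 80, "y": 27, "z": 60, "rx": 0, "ry": 0, "rz": 0, "fingers": -1},
    {"x": 80, "y": 27, "z": 100, "rx": 0, "ry": 0, "rz": 0, "fingers": -1},
    {"x": 80, "y": 27, "z": 130, "rx": 0, "ry": 0, "rz": 0, "fingers": -1},
    {"x": 80, "y": 27, "z": 150, "rx": 0, "ry": 0, "rz": 0, "fingers": -1},
    {"x": 80, "y": 27, "z": 154, "rx": 0, "ry": 0, "rz": 0, "fingers": -1},
    {"x": 80, "y": 27, "z": 154, "rx": 0, "ry": 0, "rz": 0, "fingers": -1},
    {"x": 80, "y": 27, "z": 154, "rx": 0, "ry": 0, "rz": 0, "fingers": -1}
  ]
}}

```text
time_s: 3.5
tool_pos: [0.5692, -0.0807, 0.1179]
tool_rot: [179.9, 0.0, 90.0]
force: [-0.3, -0.5, -0.5]
grip_width: 0.087
grasp_force: 0.0
```

```bash
python3 -c "
from h import *
snap('scene','s2');c=snap('wrist','w3');o=sensors.get_obs();print(o['tool_pos'],o['tool_rot'],o['force'])
a=cv2.resize(ld('s2')['image'][100:260,220:380],(400,400));W=np.hstack([a,cv2.resize(c['image'][:,160:480],(320,400))]);cv2.imwrite('pics/v3.png',W[:,:,::-1])"
```

```text
[ 0.56895671 -0.0808457   0.11762459] [1.79895845e+02 2.99163913e-02 8.99911740e+01] [-0.29193171 -0.35677708  0.96532344]
```

View pics/v3.png

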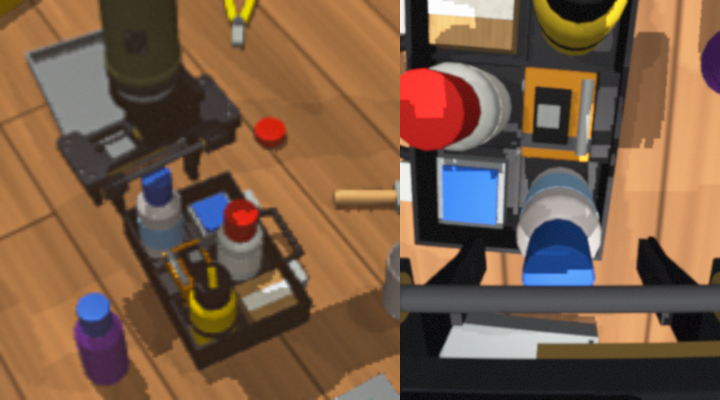

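Left (scene): the fingers straddle the blue cap at (155,185), clear of the jar and bin. Right (wrist): the cap is at (558,250), between the two fingers. Closing and lifting.

{"fn": "drive_tool", "kwargs": {
  "force": 25,
  "moves": [
    {"x": 0, "y": 0, "z": 0, "rx": 0, "ry": 0, "rz": 0, "fingers": 1},
    {"x": 0, "y": 0, "z": 0, "rx": 0, "ry": 0, "rz": 0, "fingers": 1},
    {"x": 0, "y": 0, "z": 0, "rx": 0, "ry": 0, "rz": 0, "fingers": 1},
    {"x": 0, "y": 0, "z": 0, "rx": 0, "ry": 0, "rz": 0, "fingers": 1},
    {"x": 0, "y": 0, "z": 0, "rx": 0, "ry": 0, "rz": 0, "fingers": 1},
    {"x": 0, "y": 0, "z": 0, "rx": 0, "ry": 0, "rz": 0, "fingers": 1},
    {"x": 0, "y": 0, "z": 0, "rx": 0, "ry": 0, "rz": 0, "fingers": 1},
    {"x": 0, "y": 0, "z": 0, "rx": 0, "ry": 0, "rz": 0, "fingers": 1},
    {"x": 0, "y": 0, "z": -10, "rx": 0, "ry": 0, "rz": 0, "fingers": 1},
    {"x": 0, "y": 0, "z": -30, "rx": 0, "ry": 0, "rz": 0, "fingers": 1},
    {"x": 0, "y": 0, "z": -60, "rx": 0, "ry": 0, "rz": 0, "fingers": 1},
    {"x": 0, "y": 0, "z": -85, "rx": 0, "ry": 0, "rz": 0, "fingers": 1},
    {"x": 0, "y": 0, "z": -100, "rx": 0, "ry": 0, "rz": 0, "fingers": 1},
    {"x": 0, "y": 0, "z": -100, "rx": 0, "ry": 0, "rz": 0, "fingers": 1}
  ]
}}

```text
time_s: 5.35
tool_pos: [0.5691, -0.0808, 0.2182]
tool_rot: [179.8, 0.0, 90.0]
force: [0.0, 1.0, -1.8]
grip_width: 0.0356
grasp_force: 25.0
```

{"fn": "drive_tool", "kwargs": {
  "moves": [
    {"x": -15, "y": -2, "z": 0, "rx": 0, "ry": 0, "rz": 0, "fingers": 1},
    {"x": -50, "y": -5, "z": 0, "rx": 0, "ry": 0, "rz": 0, "fingers": 1},
    {"x": -95, "y": -10, "z": 0, "rx": 0, "ry": 0, "rz": 0, "fingers": 1},
    {"x": -140, "y": -15, "z": 0, "rx": 0, "ry": 0, "rz": 0, "fingers": 1},
    {"x": -185, "y": -19, "z": 0, "rx": 0, "ry": 0, "rz": 0, "fingers": 1},
    {"x": -230, "y": -23, "z": 0, "rx": 0, "ry": 0, "rz": 0, "fingers": 1},
    {"x": -275, "y": -27, "z": 0, "rx": 0, "ry": 0, "rz": 0, "fingers": 1},
    {"x": -315, "y": -31, "z": 0, "rx": 0, "ry": 0, "rz": 0, "fingers": 1},
    {"x": -332, "y": -32, "z": 0, "rx": 0, "ry": 0, "rz": 0, "fingers": 1},
    {"x": -332, "y": -32, "z": 0, "rx": 0, "ry": 0, "rz": 0, "fingers": 1},
    {"x": -332, "y": -32, "z": 20, "rx": 0, "ry": 0, "rz": 0, "fingers": 1},
    {"x": -332, "y": -32, "z": 50, "rx": 0, "ry": 0, "rz": 0, "fingers": 1},
    {"x": -332, "y": -32, "z": 75, "rx": 0, "ry": 0, "rz": 0, "fingers": 1},
    {"x": -332, "y": -32, "z": 90, "rx": 0, "ry": 0, "rz": 0, "fingers": 1},
    {"x": -332, "y": -32, "z": 95, "rx": 0, "ry": 0, "rz": 0, "fingers": 1},
    {"x": -332, "y": -32, "z": 98, "rx": 0, "ry": 0, "rz": 0, "fingers": 1},
    {"x": -332, "y": -32, "z": 100, "rx": 0, "ry": 0, "rz": 0, "fingers": 1},
    {"x": -332, "y": -32, "z": 100, "rx": 0, "ry": 0, "rz": 0, "fingers": 1}
  ]
}}

```text
time_s: 7.6
tool_pos: [0.5365, -0.413, 0.1171]
tool_rot: [180.0, 0.0, 90.0]
force: [-0.3, 0.5, -2.5]
grip_width: 0.0356
grasp_force: 25.0
```

```bash
python3 -c "
from h import *
t=snap('top','t4')['image'];s=snap('scene','s4')['image'];o=sensors.get_obs();print(o['tool_pos'],o['tool_rot'],o['force'])
W=np.hstack([cv2.resize(t[150:260,390:510],None,fx=3.3,fy=3.3),cv2.resize(s[80:190,205:325],None,fx=3.3,fy=3.3)]);cv2.imwrite('pics/v4.png',W[:,:,::-1])"
```

```text
[ 0.5364835  -0.41297803  0.11710964] [1.79959685e+02 3.48497528e-02 8.99907210e+01] [-0.7189305   0.27334874 -1.49298224]
```

View pics/v4.png

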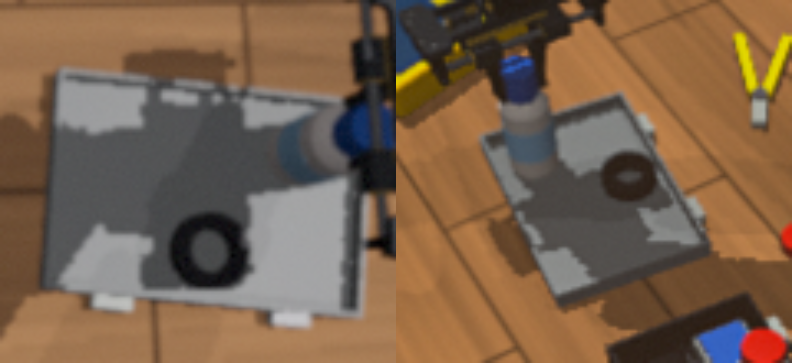

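Both views show the bottle upright in the far corner region of the lid (scene crop (528,165)), clear of the rim and of the tape at (630,177). Lowering the last 2 mm, then releasing.

{"fn": "drive_tool", "kwargs": {
  "moves": [
    {"x": 0, "y": 0, "z": 1, "rx": 0, "ry": 0, "rz": 0, "fingers": 1},
    {"x": 0, "y": 0, "z": 2, "rx": 0, "ry": 0, "rz": 0, "fingers": 1},
    {"x": 0, "y": 0, "z": 2, "rx": 0, "ry": 0, "rz": 0, "fingers": 1}
  ]
}}

```text
time_s: 8.07
tool_pos: [0.5363, -0.4128, 0.1146]
tool_rot: [180.0, 0.0, 90.0]
force: [0.4, 0.1, -1.0]
grip_width: 0.0357
grasp_force: 25.0
```

{"fn": "drive_tool", "kwargs": {
  "moves": [
    {"x": 0, "y": 0, "z": 2, "rx": 0, "ry": 0, "rz": 0, "fingers": -1},
    {"x": 0, "y": 0, "z": 2, "rx": 0, "ry": 0, "rz": 0, "fingers": -1},
    {"x": 0, "y": 0, "z": 2, "rx": 0, "ry": 0, "rz": 0, "fingers": -1},
    {"x": 0, "y": 0, "z": 2, "rx": 0, "ry": 0, "rz": 0, "fingers": -1},
    {"x": 0, "y": 0, "z": -10, "rx": 0, "ry": 0, "rz": 0, "fingers": -1},
    {"x": 0, "y": 0, "z": -50, "rx": 0, "ry": 0, "rz": 0, "fingers": -1},
    {"x": 0, "y": 0, "z": -90, "rx": 0, "ry": 0, "rz": 0, "fingers": -1},
    {"x": 0, "y": 0, "z": -90, "rx": 0, "ry": 0, "rz": 0, "fingers": -1},
    {"x": 50, "y": -5, "z": -90, "rx": 0, "ry": 0, "rz": 0, "fingers": -1},
    {"x": 110, "y": -10, "z": -90, "rx": 0, "ry": 0, "rz": 0, "fingers": -1},
    {"x": 170, "y": -15, "z": -90, "rx": 0, "ry": 0, "rz": 0, "fingers": -1},
    {"x": 230, "y": -20, "z": -90, "rx": 0, "ry": 0, "rz": 0, "fingers": -1},
    {"x": 290, "y": -25, "z": -90, "rx": 0, "ry": 0, "rz": 0, "fingers": -1},
    {"x": 350, "y": -30, "z": -90, "rx": 0, "ry": 0, "rz": 0, "fingers": -1},
    {"x": 400, "y": -34, "z": -90, "rx": 0, "ry": 0, "rz": 0, "fingers": -1},
    {"x": 412, "y": -34, "z": -90, "rx": 0, "ry": 0, "rz": 0, "fingers": -1},
    {"x": 412, "y": -34, "z": -90, "rx": 0, "ry": 0, "rz": 0, "fingers": -1}
  ]
}}

```text
time_s: 10.2
tool_pos: [0.5021, -0.0005, 0.2045]
tool_rot: [-180.0, 0.0, 90.1]
force: [0.1, -0.7, -0.1]
grip_width: 0.0874
grasp_force: 0.0
```

```bash
python3 -c "
from h import *
c=snap('wrist','w5');t=snap('scene','s5');o=sensors.get_obs();print(o['tool_pos'],o['tool_rot'],o['grip_width'])
hsv=cv2.cvtColor(c['image'],cv2.COLOR_RGB2HSV);m=cv2.inRange(hsv,(0,150,60),(8,255,255));
for q in cv2.findContours(m,0,1)[0]:
  if cv2.contourArea(q)>300:
    print(cv2.boundingRect(q),plane(c,*cv2.minAreaRect(q)[0],.105).round(4))
s=t['image'][80:190,205:325];cv2.imwrite('pics/v5.png',np.hstack([c['image'],cv2.resize(s,None,fx=1.3,fy=3.6367)[:400]])[:,:,::-1])"
```

```text
[ 0.50226182 -0.0026616   0.2042801 ] [-1.79972587e+02  3.92893185e-02  8.98654771e+01] 0.08721304023759412
(297, 176, 49, 51) [0.5051 0.0015 0.105 ]
```

View pics/v5.png

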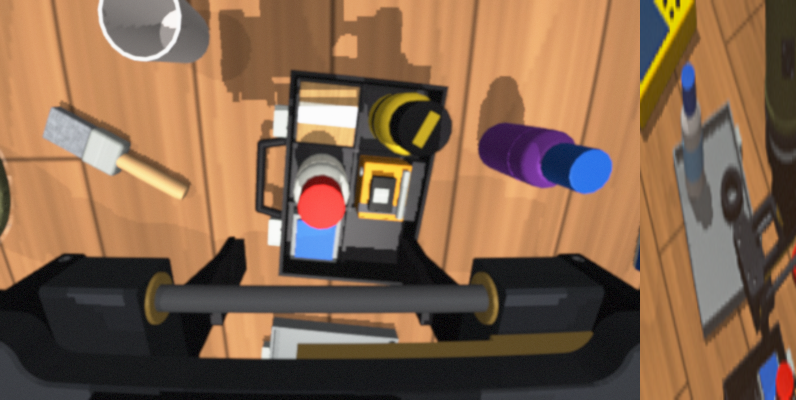

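The wrist view shows the jar at (322,203), centred between the fingers; the bottle stands in the lid (right strip). Going down on the jar.

{"fn": "drive_tool", "kwargs": {
  "moves": [
    {"x": 2, "y": 1, "z": 30, "rx": 0, "ry": 0, "rz": 0, "fingers": -1},
    {"x": 2, "y": 1, "z": 65, "rx": 0, "ry": 0, "rz": 0, "fingers": -1},
    {"x": 2, "y": 1, "z": 95, "rx": 0, "ry": 0, "rz": 0, "fingers": -1},
    {"x": 2, "y": 1, "z": 110, "rx": 0, "ry": 0, "rz": 0, "fingers": -1},
    {"x": 2, "y": 1, "z": 113, "rx": 0, "ry": 0, "rz": 0, "fingers": -1},
    {"x": 2, "y": 1, "z": 113, "rx": 0, "ry": 0, "rz": 0, "fingers": -1},
    {"x": 2, "y": 1, "z": 113, "rx": 0, "ry": 0, "rz": 0, "fingers": 1},
    {"x": 2, "y": 1, "z": 113, "rx": 0, "ry": 0, "rz": 0, "fingers": 1},
    {"x": 2, "y": 1, "z": 113, "rx": 0, "ry": 0, "rz": 0, "fingers": 1},
    {"x": 2, "y": 1, "z": 113, "rx": 0, "ry": 0, "rz": 0, "fingers": 1},
    {"x": 2, "y": 1, "z": 113, "rx": 0, "ry": 0, "rz": 0, "fingers": 1},
    {"x": 2, "y": 1, "z": 113, "rx": 0, "ry": 0, "rz": 0, "fingers": 1},
    {"x": 2, "y": 1, "z": 113, "rx": 0, "ry": 0, "rz": 0, "fingers": 1},
    {"x": 2, "y": 1, "z": 113, "rx": 0, "ry": 0, "rz": 0, "fingers": 1}
  ]
}}

```text
time_s: 12.05
tool_pos: [0.5032, 0.0013, 0.0915]
tool_rot: [-180.0, 0.0, 90.0]
force: [-0.9, 0.4, -0.5]
grip_width: 0.0395
grasp_force: 25.0
```

{"fn": "drive_tool", "kwargs": {
  "moves": [
    {"x": 0, "y": 0, "z": -10, "rx": 0, "ry": 0, "rz": 0, "fingers": 1},
    {"x": 0, "y": 0, "z": -45, "rx": 0, "ry": 0, "rz": 0, "fingers": 1},
    {"x": 0, "y": 0, "z": -85, "rx": 0, "ry": 0, "rz": 0, "fingers": 1},
    {"x": -15, "y": 2, "z": -100, "rx": 0, "ry": 0, "rz": 0, "fingers": 1},
    {"x": -50, "y": 6, "z": -100, "rx": 0, "ry": 0, "rz": 0, "fingers": 1},
    {"x": -95, "y": 12, "z": -100, "rx": 0, "ry": 0, "rz": 0, "fingers": 1},
    {"x": -140, "y": 18, "z": -100, "rx": 0, "ry": 0, "rz": 0, "fingers": 1},
    {"x": -185, "y": 24, "z": -100, "rx": 0, "ry": 0, "rz": 0, "fingers": 1},
    {"x": -230, "y": 30, "z": -100, "rx": 0, "ry": 0, "rz": 0, "fingers": 1},
    {"x": -275, "y": 36, "z": -100, "rx": 0, "ry": 0, "rz": 0, "fingers": 1},
    {"x": -315, "y": 41, "z": -100, "rx": 0, "ry": 0, "rz": 0, "fingers": 1},
    {"x": -337, "y": 43, "z": -100, "rx": 0, "ry": 0, "rz": 0, "fingers": 1},
    {"x": -337, "y": 43, "z": -90, "rx": 0, "ry": 0, "rz": 0, "fingers": 1},
    {"x": -337, "y": 43, "z": -60, "rx": 0, "ry": 0, "rz": 0, "fingers": 1},
    {"x": -337, "y": 43, "z": -30, "rx": 0, "ry": 0, "rz": 0, "fingers": 1},
    {"x": -337, "y": 43, "z": -12, "rx": 0, "ry": 0, "rz": 0, "fingers": 1},
    {"x": -337, "y": 43, "z": -4, "rx": 0, "ry": 0, "rz": 0, "fingers": 1},
    {"x": -337, "y": 43, "z": 0, "rx": 0, "ry": 0, "rz": 0, "fingers": 1},
    {"x": -337, "y": 43, "z": 2, "rx": 0, "ry": 0, "rz": 0, "fingers": 1},
    {"x": -337, "y": 43, "z": 2, "rx": 0, "ry": 0, "rz": 0, "fingers": 1}
  ]
}}

```text
time_s: 14.55
tool_pos: [0.5466, -0.336, 0.0902]
tool_rot: [179.9, 0.0, 90.0]
force: [-0.4, 0.1, 0.1]
grip_width: 0.0391
grasp_force: 25.0
```

{"fn": "drive_tool", "kwargs": {
  "moves": [
    {"x": 0, "y": 0, "z": 1, "rx": 0, "ry": 0, "rz": 0, "fingers": 1},
    {"x": 0, "y": 0, "z": 1, "rx": 0, "ry": 0, "rz": 0, "fingers": -1},
    {"x": 0, "y": 0, "z": 1, "rx": 0, "ry": 0, "rz": 0, "fingers": -1},
    {"x": 0, "y": 0, "z": 1, "rx": 0, "ry": 0, "rz": 0, "fingers": -1},
    {"x": 0, "y": 0, "z": 1, "rx": 0, "ry": 0, "rz": 0, "fingers": -1},
    {"x": 0, "y": 0, "z": -10, "rx": 0, "ry": 0, "rz": 0, "fingers": -1},
    {"x": 0, "y": 0, "z": -50, "rx": 0, "ry": 0, "rz": 0, "fingers": -1},
    {"x": 0, "y": 0, "z": -100, "rx": 0, "ry": 0, "rz": 0, "fingers": -1},
    {"x": 30, "y": 2, "z": -110, "rx": 0, "ry": 0, "rz": 0, "fingers": -1},
    {"x": 85, "y": 7, "z": -110, "rx": 0, "ry": 0, "rz": 0, "fingers": -1},
    {"x": 145, "y": 12, "z": -110, "rx": 0, "ry": 0, "rz": 0, "fingers": -1},
    {"x": 205, "y": 17, "z": -110, "rx": 0, "ry": 0, "rz": 0, "fingers": -1},
    {"x": 265, "y": 22, "z": -110, "rx": 0, "ry": 0, "rz": 0, "fingers": -1},
    {"x": 325, "y": 27, "z": -110, "rx": 0, "ry": 0, "rz": 0, "fingers": -1},
    {"x": 380, "y": 32, "z": -110, "rx": 0, "ry": 0, "rz": 0, "fingers": -1},
    {"x": 398, "y": 32, "z": -110, "rx": 0, "ry": 0, "rz": 0, "fingers": -1},
    {"x": 398, "y": 32, "z": -110, "rx": 0, "ry": 0, "rz": 0, "fingers": -1}
  ]
}}

```text
time_s: 16.68
tool_pos: [0.5782, 0.0635, 0.2002]
tool_rot: [180.0, 0.0, 90.2]
force: [0.3, -0.5, -0.5]
grip_width: 0.087
grasp_force: 0.0
```

```bash
python3 -c "
from h import *
c=snap('wrist','w6');t=snap('scene','s6');p=snap('top','t6');o=sensors.get_obs();print(o['tool_pos'],o['tool_rot'],o['grip_width'])
hsv=cv2.cvtColor(c['image'],cv2.COLOR_RGB2HSV);m=cv2.inRange(hsv,(22,150,100),(35,255,255));
for q in cv2.findContours(m,0,1)[0]:
  if cv2.contourArea(q)>60:
    print(cv2.boundingRect(q),plane(c,*cv2.minAreaRect(q)[0],.1235).round(4))
s=t['image'][80:190,205:325];cv2.imwrite('pics/v6.png',np.hstack([cv2.resize(c['image'][:,170:500],None,fx=.9,fy=.9),cv2.resize(s,(300,360))])[:,:,::-1])"
```

```text
[0.57852882 0.0593704  0.19951837] [-1.79996118e+02  8.80380335e-02  8.97958098e+01] 0.08690898182450077
(288, 269, 33, 6) [0.5655 0.0117 0.1235]
(318, 236, 6, 26) [0.5795 0.0334 0.1235]
(289, 225, 16, 35) [0.5597 0.039  0.1235]
(311, 196, 24, 32) [0.5805 0.065  0.1235]
(293, 162, 59, 45) [0.5802 0.0875 0.1235]
```

View pics/v6.png

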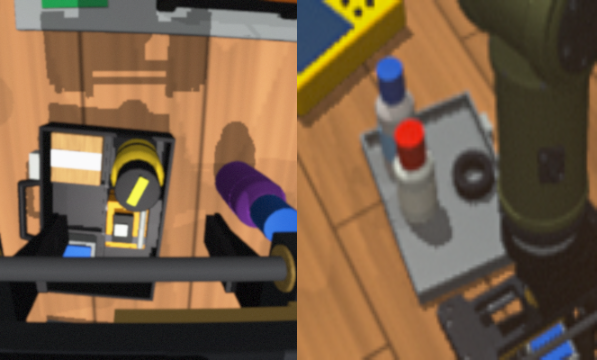

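Bottle and jar stand upright in the lid (scene crop). The bin lid is at (138,190) in the wrist crop, between the fingers. Going down on the bin.

{"fn": "drive_tool", "kwargs": {
  "moves": [
    {"x": 2, "y": 2, "z": 30, "rx": 0, "ry": 0, "rz": 0, "fingers": -1},
    {"x": 2, "y": 2, "z": 60, "rx": 0, "ry": 0, "rz": 0, "fingers": -1},
    {"x": 2, "y": 2, "z": 88, "rx": 0, "ry": 0, "rz": 0, "fingers": -1},
    {"x": 2, "y": 2, "z": 98, "rx": 0, "ry": 0, "rz": 0, "fingers": -1},
    {"x": 2, "y": 2, "z": 101, "rx": 0, "ry": 0, "rz": 0, "fingers": -1},
    {"x": 2, "y": 2, "z": 101, "rx": 0, "ry": 0, "rz": 0, "fingers": -1},
    {"x": 2, "y": 2, "z": 101, "rx": 0, "ry": 0, "rz": 0, "fingers": 1},
    {"x": 2, "y": 2, "z": 101, "rx": 0, "ry": 0, "rz": 0, "fingers": 1},
    {"x": 2, "y": 2, "z": 101, "rx": 0, "ry": 0, "rz": 0, "fingers": 1},
    {"x": 2, "y": 2, "z": 101, "rx": 0, "ry": 0, "rz": 0, "fingers": 1},
    {"x": 2, "y": 2, "z": 101, "rx": 0, "ry": 0, "rz": 0, "fingers": 1},
    {"x": 2, "y": 2, "z": 101, "rx": 0, "ry": 0, "rz": 0, "fingers": 1},
    {"x": 2, "y": 2, "z": 101, "rx": 0, "ry": 0, "rz": 0, "fingers": 1},
    {"x": 2, "y": 2, "z": 101, "rx": 0, "ry": 0, "rz": 0, "fingers": 1}
  ]
}}

```text
time_s: 18.58
tool_pos: [0.5802, 0.0642, 0.0985]
tool_rot: [-180.0, 0.0, 90.0]
force: [-0.4, -0.4, 0.2]
grip_width: 0.0416
grasp_force: 25.0
```

{"fn": "drive_tool", "kwargs": {
  "moves": [
    {"x": 0, "y": 0, "z": -10, "rx": 0, "ry": 0, "rz": 0, "fingers": 1},
    {"x": 0, "y": 0, "z": -45, "rx": 0, "ry": 0, "rz": 0, "fingers": 1},
    {"x": 0, "y": 0, "z": -85, "rx": 0, "ry": 0, "rz": 0, "fingers": 1},
    {"x": -10, "y": -1, "z": -110, "rx": 0, "ry": 0, "rz": 0, "fingers": 1},
    {"x": -45, "y": -4, "z": -110, "rx": 0, "ry": 0, "rz": 0, "fingers": 1},
    {"x": -90, "y": -7, "z": -110, "rx": 0, "ry": 0, "rz": 0, "fingers": 1},
    {"x": -135, "y": -10, "z": -110, "rx": 0, "ry": 0, "rz": 0, "fingers": 1},
    {"x": -180, "y": -14, "z": -110, "rx": 0, "ry": 0, "rz": 0, "fingers": 1},
    {"x": -225, "y": -17, "z": -110, "rx": 0, "ry": 0, "rz": 0, "fingers": 1},
    {"x": -270, "y": -20, "z": -110, "rx": 0, "ry": 0, "rz": 0, "fingers": 1},
    {"x": -307, "y": -23, "z": -110, "rx": 0, "ry": 0, "rz": 0, "fingers": 1},
    {"x": -322, "y": -24, "z": -110, "rx": 0, "ry": 0, "rz": 0, "fingers": 1},
    {"x": -322, "y": -24, "z": -100, "rx": 0, "ry": 0, "rz": 0, "fingers": 1},
    {"x": -322, "y": -24, "z": -65, "rx": 0, "ry": 0, "rz": 0, "fingers": 1},
    {"x": -322, "y": -24, "z": -30, "rx": 0, "ry": 0, "rz": 0, "fingers": 1},
    {"x": -322, "y": -24, "z": -12, "rx": 0, "ry": 0, "rz": 0, "fingers": 1},
    {"x": -322, "y": -24, "z": -4, "rx": 0, "ry": 0, "rz": 0, "fingers": 1},
    {"x": -322, "y": -24, "z": 0, "rx": 0, "ry": 0, "rz": 0, "fingers": 1},
    {"x": -322, "y": -24, "z": 2, "rx": 0, "ry": 0, "rz": 0, "fingers": 1},
    {"x": -322, "y": -24, "z": 3, "rx": 0, "ry": 0, "rz": 0, "fingers": 1}
  ]
}}

```text
time_s: 21.08
tool_pos: [0.5568, -0.2581, 0.0964]
tool_rot: [179.9, 0.0, 90.0]
force: [-1.2, -0.3, 4.7]
grip_width: 0.0412
grasp_force: 25.0
```

{"fn": "drive_tool", "kwargs": {
  "moves": [
    {"x": 0, "y": 0, "z": 0, "rx": 0, "ry": 0, "rz": 0, "fingers": -1},
    {"x": 0, "y": 0, "z": 0, "rx": 0, "ry": 0, "rz": 0, "fingers": -1},
    {"x": 0, "y": 0, "z": 0, "rx": 0, "ry": 0, "rz": 0, "fingers": -1},
    {"x": 0, "y": 0, "z": 0, "rx": 0, "ry": 0, "rz": 0, "fingers": -1},
    {"x": 0, "y": 0, "z": -10, "rx": 0, "ry": 0, "rz": 0, "fingers": -1},
    {"x": 0, "y": 0, "z": -50, "rx": 0, "ry": 0, "rz": 0, "fingers": -1},
    {"x": 0, "y": 0, "z": -100, "rx": 0, "ry": 0, "rz": 0, "fingers": -1},
    {"x": 20, "y": 1, "z": -110, "rx": 0, "ry": 0, "rz": -0.17, "fingers": -1},
    {"x": 50, "y": 2, "z": -110, "rx": 0, "ry": 0, "rz": -0.34, "fingers": -1},
    {"x": 80, "y": 4, "z": -110, "rx": 0, "ry": 0, "rz": -0.51, "fingers": -1},
    {"x": 110, "y": 5, "z": -110, "rx": 0, "ry": 0, "rz": -0.68, "fingers": -1},
    {"x": 140, "y": 6, "z": -110, "rx": 0, "ry": 0, "rz": -0.85, "fingers": -1},
    {"x": 170, "y": 8, "z": -110, "rx": 0, "ry": 0, "rz": -1.02, "fingers": -1},
    {"x": 200, "y": 9, "z": -110, "rx": 0, "ry": 0, "rz": -1.19, "fingers": -1},
    {"x": 230, "y": 10, "z": -110, "rx": 0, "ry": 0, "rz": -1.36, "fingers": -1},
    {"x": 252, "y": 11, "z": -110, "rx": 0, "ry": 0, "rz": -1.48, "fingers": -1},
    {"x": 252, "y": 11, "z": -110, "rx": 0, "ry": 0, "rz": -1.48, "fingers": -1},
    {"x": 252, "y": 11, "z": -110, "rx": 0, "ry": 0, "rz": -1.48, "fingers": -1}
  ]
}}

```text
time_s: 23.32
tool_pos: [0.5674, -0.0072, 0.2058]
tool_rot: [-179.9, 0.0, 174.6]
force: [0.3, -0.7, -0.0]
grip_width: 0.0873
grasp_force: 0.0
```

```bash
python3 -c "
from h import *
c=snap('wrist','w7');t=snap('scene','s7');p=snap('top','t7');o=sensors.get_obs();print(o['tool_pos'],o['tool_rot'],o['qpos'].round(0))
print('exp',proj(c,(.568,-.006,.048)))
a=cv2.resize(p['image'][155:255,395:515],(200,167));b=cv2.resize(t['image'][80:190,205:325],(200,183))
W=np.zeros((400,800,3),np.uint8);W[:,:600]=c['image'][:,20:620];W[:167,600:]=a;W[170:353,600:]=b
cv2.imwrite('pics/v7.png',W[:,:,::-1])"
```

```text
[ 0.56729778 -0.00732082  0.20553621] [-1.79964308e+02 -1.85620248e-03  1.74617798e+02] [ 39.  14. -47.  96.  11.  75.  74.]
exp [321.24908053 184.50834819]
```

View pics/v7.png

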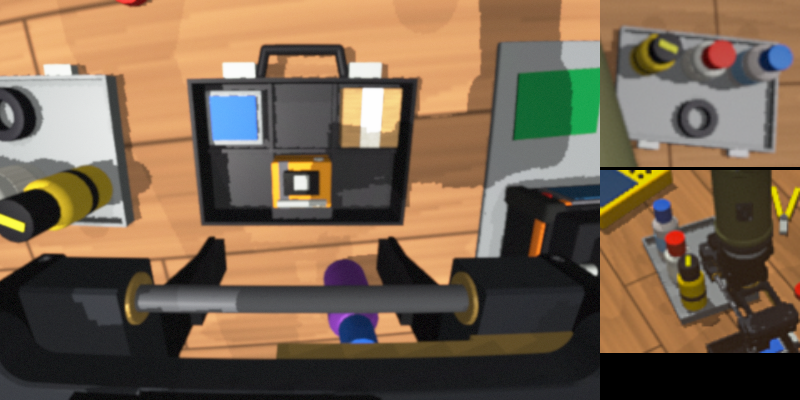

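Top right and bottom right crops: bin, jar and bottle all stand in the lid, with the tape untouched. Wrist: the cleaver's gold block is at about (321,182) full-image, square to the gripper and centred. Measuring its edges exactly and going down.

```bash
python3 -c "
from h import *
c=ld('w7')
hsv=cv2.cvtColor(c['image'],cv2.COLOR_RGB2HSV);m=cv2.inRange(hsv,(12,130,70),(26,255,255));k=np.zeros_like(m);k[145:215,280:365]=m[145:215,280:365]
q=np.vstack([x for x in cv2.findContours(k,0,1)[0] if cv2.contourArea(x)>20]);x,y,w,h=cv2.boundingRect(q);print(x,y,w,h,cv2.minAreaRect(q))
for u,v in [(x,y+h/2),(x+w,y+h/2),(x+w/2,y),(x+w/2,y+h)]:print(plane(c,u,v,.05).round(4))
s=ld('t7');hsv=cv2.cvtColor(s['image'],cv2.COLOR_RGB2HSV);m=cv2.inRange(hsv,(45,80,40),(80,255,255));k=np.zeros_like(m);k[190:240,180:240]=m[190:240,180:240];print(np.array(plane(s,*cv2.minAreaRect(max(cv2.findContours(k,0,1)[0],key=cv2.contourArea))[0],.011)))
"
```

```text
291 155 61 53 ((321.0, 181.0), (52.0, 60.0), 90.0)
[ 0.5614 -0.0362  0.05  ]
[0.5672 0.0254 0.05  ]
[ 0.5374 -0.0029  0.05  ]
[ 0.5927 -0.0081  0.05  ]
[0.51020092 0.28344322 0.011     ]
```

{"fn": "drive_tool", "kwargs": {
  "moves": [
    {"x": 0, "y": 1, "z": 40, "rx": 0, "ry": 0, "rz": 0, "fingers": -1},
    {"x": 0, "y": 1, "z": 90, "rx": 0, "ry": 0, "rz": 0, "fingers": -1},
    {"x": 0, "y": 1, "z": 130, "rx": 0, "ry": 0, "rz": 0, "fingers": -1},
    {"x": 0, "y": 1, "z": 155, "rx": 0, "ry": 0, "rz": 0, "fingers": -1},
    {"x": 0, "y": 1, "z": 170, "rx": 0, "ry": 0, "rz": 0, "fingers": -1},
    {"x": 0, "y": 1, "z": 177, "rx": 0, "ry": 0, "rz": 0, "fingers": -1},
    {"x": 0, "y": 1, "z": 179, "rx": 0, "ry": 0, "rz": 0, "fingers": -1},
    {"x": 0, "y": 1, "z": 179, "rx": 0, "ry": 0, "rz": 0, "fingers": -1}
  ]
}}

```text
time_s: 24.48
tool_pos: [0.568, -0.0048, 0.0274]
tool_rot: [-180.0, 0.1, 174.8]
force: [0.2, -0.0, 0.2]
grip_width: 0.087
grasp_force: 0.0
```

{"fn": "drive_tool", "kwargs": {
  "force": 35,
  "moves": [
    {"x": 0, "y": 0, "z": 1, "rx": 0, "ry": 0, "rz": 0, "fingers": 1},
    {"x": 0, "y": 0, "z": 1, "rx": 0, "ry": 0, "rz": 0, "fingers": 1},
    {"x": 0, "y": 0, "z": 1, "rx": 0, "ry": 0, "rz": 0, "fingers": 1},
    {"x": 0, "y": 0, "z": 1, "rx": 0, "ry": 0, "rz": 0, "fingers": 1},
    {"x": 0, "y": 0, "z": 1, "rx": 0, "ry": 0, "rz": 0, "fingers": 1},
    {"x": 0, "y": 0, "z": 1, "rx": 0, "ry": 0, "rz": 0, "fingers": 1},
    {"x": 0, "y": 0, "z": 1, "rx": 0, "ry": 0, "rz": 0, "fingers": 1}
  ]
}}

```text
time_s: 25.35
tool_pos: [0.5673, -0.0054, 0.0257]
tool_rot: [-179.9, -0.0, 174.8]
force: [-2.0, -3.1, 3.9]
grip_width: 0.0599
grasp_force: 35.0
```

{"fn": "drive_tool", "kwargs": {
  "moves": [
    {"x": 0, "y": 0, "z": -5, "rx": 0, "ry": 0, "rz": 0, "fingers": 1},
    {"x": 0, "y": 0, "z": -20, "rx": 0, "ry": 0, "rz": 0, "fingers": 1},
    {"x": 0, "y": 0, "z": -50, "rx": 0, "ry": 0, "rz": 0, "fingers": 1},
    {"x": 0, "y": 0, "z": -85, "rx": 0, "ry": 0, "rz": 0, "fingers": 1},
    {"x": 5, "y": 5, "z": -115, "rx": 0, "ry": 0, "rz": 0, "fingers": 1},
    {"x": 25, "y": 25, "z": -120, "rx": 0, "ry": 0, "rz": -0.02, "fingers": 1},
    {"x": 50, "y": 60, "z": -120, "rx": 0, "ry": 0, "rz": -0.04, "fingers": 1},
    {"x": 70, "y": 100, "z": -120, "rx": 0, "ry": 0, "rz": -0.06, "fingers": 1},
    {"x": 82, "y": 140, "z": -120, "rx": 0, "ry": 0, "rz": -0.08, "fingers": 1},
    {"x": 82, "y": 180, "z": -120, "rx": 0, "ry": 0, "rz": -0.09, "fingers": 1},
    {"x": 82, "y": 220, "z": -120, "rx": 0, "ry": 0, "rz": -0.09, "fingers": 1},
    {"x": 82, "y": 255, "z": -120, "rx": 0, "ry": 0, "rz": -0.09, "fingers": 1},
    {"x": 82, "y": 275, "z": -120, "rx": 0, "ry": 0, "rz": -0.09, "fingers": 1},
    {"x": 82, "y": 282, "z": -120, "rx": 0, "ry": 0, "rz": -0.09, "fingers": 1},
    {"x": 82, "y": 282, "z": -120, "rx": 0, "ry": 0, "rz": -0.09, "fingers": 1},
    {"x": 82, "y": 282, "z": -100, "rx": 0, "ry": 0, "rz": -0.09, "fingers": 1},
    {"x": 82, "y": 282, "z": -70, "rx": 0, "ry": 0, "rz": -0.09, "fingers": 1},
    {"x": 82, "y": 282, "z": -45, "rx": 0, "ry": 0, "rz": -0.09, "fingers": 1},
    {"x": 82, "y": 282, "z": -35, "rx": 0, "ry": 0, "rz": -0.09, "fingers": 1},
    {"x": 82, "y": 282, "z": -35, "rx": 0, "ry": 0, "rz": -0.09, "fingers": 1}
  ]
}}

```text
time_s: 27.85
tool_pos: [0.5108, 0.2826, 0.0596]
tool_rot: [-180.0, -0.1, 179.9]
force: [0.1, 1.4, -3.0]
grip_width: 0.0597
grasp_force: 35.0
```

```bash
python3 -c "
from h import *
c=snap('wrist','w8');t=snap('scene','s8');o=sensors.get_obs();print(o['tool_pos'],o['tool_rot'],o['qpos'].round(0))
print('mat corners exp',[proj(c,(.511+a*.036,.283+b*.05,.011)).round(0).tolist() for a,b in ((-1,-1),(-1,1),(1,1),(1,-1))])
W=np.hstack([c['image'][:,120:520],cv2.resize(t['image'][220:340,270:390],(400,400))])
cv2.imwrite('pics/v8.png',W[:,:,::-1])"
```

```text
[0.5117945  0.2836557  0.06120917] [1.79971006e+02 6.27051710e-02 1.79936027e+02] [ 10.  27. -51. 102.  24.  62.  41.]
mat corners exp [[244.0, 175.0], [396.0, 174.0], [388.0, 270.0], [252.0, 270.0]]
```

View pics/v8.png

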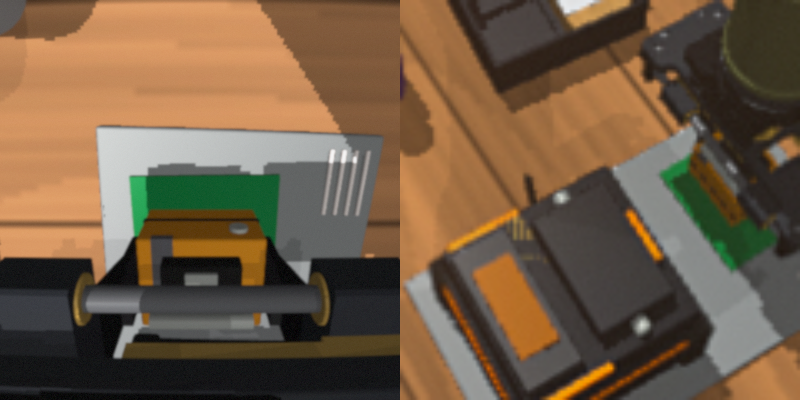

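The cleaver is held just above the mat. The mat's near corners are at (250,176) and (400,176) full-image, about 5 px (3 mm) further to +y than expected. Shifting 2 mm and lowering gently.

{"fn": "drive_tool", "kwargs": {
  "moves": [
    {"x": 0, "y": 2, "z": 8, "rx": 0, "ry": 0, "rz": 0, "fingers": 1},
    {"x": 0, "y": 2, "z": 16, "rx": 0, "ry": 0, "rz": 0, "fingers": 1},
    {"x": 0, "y": 2, "z": 22, "rx": 0, "ry": 0, "rz": 0, "fingers": 1},
    {"x": 0, "y": 2, "z": 26, "rx": 0, "ry": 0, "rz": 0, "fingers": 1},
    {"x": 0, "y": 2, "z": 28, "rx": 0, "ry": 0, "rz": 0, "fingers": 1},
    {"x": 0, "y": 2, "z": 29, "rx": 0, "ry": 0, "rz": 0, "fingers": 1},
    {"x": 0, "y": 2, "z": 30, "rx": 0, "ry": 0, "rz": 0, "fingers": 1},
    {"x": 0, "y": 2, "z": 30, "rx": 0, "ry": 0, "rz": 0, "fingers": 1}
  ]
}}

```text
time_s: 28.95
tool_pos: [0.5114, 0.2856, 0.0308]
tool_rot: [180.0, 0.0, 180.0]
force: [-0.6, -0.2, -2.6]
grip_width: 0.0597
grasp_force: 35.0
```

{"fn": "drive_tool", "kwargs": {
  "moves": [
    {"x": 0, "y": 0, "z": 0.5, "rx": 0, "ry": 0, "rz": 0, "fingers": 1},
    {"x": 0, "y": 0, "z": 1, "rx": 0, "ry": 0, "rz": 0, "fingers": 1},
    {"x": 0, "y": 0, "z": 1, "rx": 0, "ry": 0, "rz": 0, "fingers": 1}
  ]
}}

```text
time_s: 29.32
tool_pos: [0.5114, 0.2856, 0.0307]
tool_rot: [-180.0, 0.0, 180.0]
force: [-2.6, -2.7, 7.2]
grip_width: 0.0601
grasp_force: 35.0
```

Contact (7 N). Releasing and rising.

{"fn": "drive_tool", "kwargs": {
  "moves": [
    {"x": 0, "y": 0, "z": 0, "rx": 0, "ry": 0, "rz": 0, "fingers": -1},
    {"x": 0, "y": 0, "z": 0, "rx": 0, "ry": 0, "rz": 0, "fingers": -1},
    {"x": 0, "y": 0, "z": 0, "rx": 0, "ry": 0, "rz": 0, "fingers": -1},
    {"x": 0, "y": 0, "z": 0, "rx": 0, "ry": 0, "rz": 0, "fingers": -1},
    {"x": 0, "y": 0, "z": 0, "rx": 0, "ry": 0, "rz": 0, "fingers": -1},
    {"x": 0, "y": 0, "z": -10, "rx": 0, "ry": 0, "rz": 0, "fingers": -1},
    {"x": 0, "y": 0, "z": -35, "rx": 0, "ry": 0, "rz": 0, "fingers": -1},
    {"x": 0, "y": 0, "z": -80, "rx": 0, "ry": 0, "rz": 0, "fingers": -1},
    {"x": 0, "y": 0, "z": -135, "rx": 0, "ry": 0, "rz": 0, "fingers": -1},
    {"x": 0, "y": 0, "z": -170, "rx": 0, "ry": 0, "rz": 0, "fingers": -1},
    {"x": 0, "y": 0, "z": -170, "rx": 0, "ry": 0, "rz": 0, "fingers": -1}
  ]
}}

```text
time_s: 30.7
tool_pos: [0.5127, 0.2871, 0.2035]
tool_rot: [179.9, 0.4, 180.0]
force: [0.7, 0.2, -0.8]
grip_width: 0.0871
grasp_force: 0.0
```

```bash
python3 -c "
from h import *
c=snap('wrist','w9');t=snap('scene','s9');o=sensors.get_obs();print(o['tool_pos'],o['tool_rot'])
a=c['image'][100:300,200:440];b=t['image'][230:320,330:410]
W=np.hstack([cv2.resize(a,(480,400)),cv2.resize(b,(320,360))[:360] if 0 else cv2.resize(b,(320,400))]);cv2.imwrite('pics/v9.png',W[:,:,::-1])"
```

```text
[0.51118669 0.28541373 0.19976535] [-1.79977385e+02  3.76530726e-02  1.79954948e+02]
```

View pics/v9.png

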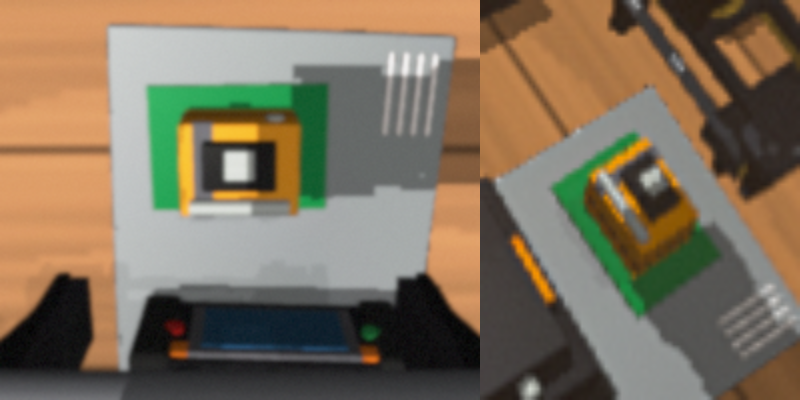

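Cleaver stands square on the mat: mat corners at about (274,143), (363,143), (277,204) and (363,204), gold top about (290–350,157–207). I'll check the centring numerically.

```bash
python3 -c "
from h import *
c=ld('w9');hsv=cv2.cvtColor(c['image'],cv2.COLOR_RGB2HSV)
f=lambda u,v,z:plane(c,200+u/2,100+v/2,z).round(4)
P=[f(148,86,.011),f(327,86,.011),f(154,209,.011),f(326,208,.011)];print(P,np.mean(P,0))
P=[f(180,122,.055),f(299,122,.055),f(188,214,.055),f(298,214,.055)];print(P,np.mean(P,0))
"
```

```text
[array([0.4766, 0.2371, 0.011 ]), array([0.4767, 0.3351, 0.011 ]), array([0.5479, 0.2373, 0.011 ]), array([0.5473, 0.3374, 0.011 ])] [0.512125 0.286725 0.011   ]
[array([0.488 , 0.2583, 0.055 ]), array([0.488 , 0.3162, 0.055 ]), array([0.5354, 0.261 , 0.055 ]), array([0.5354, 0.317 , 0.055 ])] [0.5117   0.288125 0.055   ]
```

{"fn": "drive_tool", "kwargs": {
  "moves": [
    {"x": -4, "y": -25, "z": 0, "rx": 0, "ry": 0, "rz": 0.08, "fingers": -1},
    {"x": -8, "y": -75, "z": 0, "rx": 0, "ry": 0, "rz": 0.23, "fingers": -1},
    {"x": -12, "y": -130, "z": 0, "rx": 0, "ry": 0, "rz": 0.4, "fingers": -1},
    {"x": -16, "y": -185, "z": 0, "rx": 0, "ry": 0, "rz": 0.57, "fingers": -1},
    {"x": -20, "y": -240, "z": 0, "rx": 0, "ry": 0, "rz": 0.74, "fingers": -1},
    {"x": -25, "y": -295, "z": 0, "rx": 0, "ry": 0, "rz": 0.91, "fingers": -1},
    {"x": -30, "y": -350, "z": 0, "rx": 0, "ry": 0, "rz": 1.08, "fingers": -1},
    {"x": -35, "y": -405, "z": 0, "rx": 0, "ry": 0, "rz": 1.25, "fingers": -1},
    {"x": -40, "y": -460, "z": 0, "rx": 0, "ry": 0, "rz": 1.42, "fingers": -1},
    {"x": -44, "y": -515, "z": 0, "rx": 0, "ry": 0, "rz": 1.571, "fingers": -1},
    {"x": -45, "y": -544, "z": 0, "rx": 0, "ry": 0, "rz": 1.571, "fingers": -1},
    {"x": -45, "y": -544, "z": 0, "rx": 0, "ry": 0, "rz": 1.571, "fingers": -1},
    {"x": -45, "y": -544, "z": 0, "rx": 0, "ry": 0, "rz": 1.571, "fingers": -1}
  ]
}}

```text
time_s: 32.42
tool_pos: [0.5555, -0.2568, 0.1984]
tool_rot: [-179.9, -0.1, 90.0]
force: [0.6, 0.8, -0.3]
grip_width: 0.0869
grasp_force: 0.0
```

```bash
python3 -c "
from h import *
c=snap('wrist','w10');o=sensors.get_obs();print(o['tool_pos'],o['tool_rot'])
print([proj(c,X).round(0) for X in ((.5568,-.2581,.1215),(.5466,-.336,.112))])
cv2.imwrite('pics/v10.png',c['image'][:,:,::-1])"
```

```text
[ 0.55579855 -0.25631552  0.19879286] [-1.79935877e+02 -8.60321850e-02  9.00888061e+01]
[array([321., 215.]), array([310., 293.])]
```

View pics/v10.png

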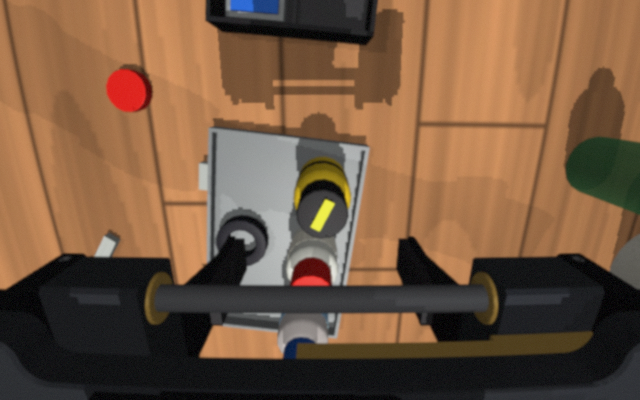

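The bin's lid is at (322,210), as expected, with jar and bottle behind it. Gripping the bin.

{"fn": "drive_tool", "kwargs": {
  "force": 25,
  "moves": [
    {"x": -1, "y": 1, "z": 30, "rx": 0, "ry": 0, "rz": 0, "fingers": -1},
    {"x": -1, "y": 1, "z": 60, "rx": 0, "ry": 0, "rz": 0, "fingers": -1},
    {"x": -1, "y": 1, "z": 88, "rx": 0, "ry": 0, "rz": 0, "fingers": -1},
    {"x": -1, "y": 1, "z": 99, "rx": 0, "ry": 0, "rz": 0, "fingers": -1},
    {"x": -1, "y": 1, "z": 102, "rx": 0, "ry": 0, "rz": 0, "fingers": -1},
    {"x": -1, "y": 1, "z": 102, "rx": 0, "ry": 0, "rz": 0, "fingers": -1},
    {"x": -1, "y": 1, "z": 102, "rx": 0, "ry": 0, "rz": 0, "fingers": 1},
    {"x": -1, "y": 1, "z": 102, "rx": 0, "ry": 0, "rz": 0, "fingers": 1},
    {"x": -1, "y": 1, "z": 102, "rx": 0, "ry": 0, "rz": 0, "fingers": 1},
    {"x": -1, "y": 1, "z": 102, "rx": 0, "ry": 0, "rz": 0, "fingers": 1},
    {"x": -1, "y": 1, "z": 102, "rx": 0, "ry": 0, "rz": 0, "fingers": 1},
    {"x": -1, "y": 1, "z": 102, "rx": 0, "ry": 0, "rz": 0, "fingers": 1},
    {"x": -1, "y": 1, "z": 102, "rx": 0, "ry": 0, "rz": 0, "fingers": 1},
    {"x": -1, "y": 1, "z": 102, "rx": 0, "ry": 0, "rz": 0, "fingers": 1}
  ]
}}

```text
time_s: 34.22
tool_pos: [0.5567, -0.2595, 0.0975]
tool_rot: [-180.0, 0.0, 89.9]
force: [-0.4, -0.2, 0.6]
grip_width: 0.0418
grasp_force: 25.0
```

{"fn": "drive_tool", "kwargs": {
  "moves": [
    {"x": 0, "y": 0, "z": -10, "rx": 0, "ry": 0, "rz": 0, "fingers": 1},
    {"x": 0, "y": 0, "z": -45, "rx": 0, "ry": 0, "rz": 0, "fingers": 1},
    {"x": 0, "y": 0, "z": -85, "rx": 0, "ry": 0, "rz": 0, "fingers": 1},
    {"x": 10, "y": 1, "z": -110, "rx": 0, "ry": 0, "rz": 0, "fingers": 1},
    {"x": 45, "y": 4, "z": -110, "rx": 0, "ry": 0, "rz": 0, "fingers": 1},
    {"x": 90, "y": 7, "z": -110, "rx": 0, "ry": 0, "rz": 0, "fingers": 1},
    {"x": 135, "y": 10, "z": -110, "rx": 0, "ry": 0, "rz": 0, "fingers": 1},
    {"x": 180, "y": 14, "z": -110, "rx": 0, "ry": 0, "rz": 0, "fingers": 1},
    {"x": 225, "y": 17, "z": -110, "rx": 0, "ry": 0, "rz": 0, "fingers": 1},
    {"x": 270, "y": 20, "z": -110, "rx": 0, "ry": 0, "rz": 0, "fingers": 1},
    {"x": 307, "y": 23, "z": -110, "rx": 0, "ry": 0, "rz": 0, "fingers": 1},
    {"x": 323, "y": 24, "z": -110, "rx": 0, "ry": 0, "rz": 0, "fingers": 1},
    {"x": 323, "y": 24, "z": -110, "rx": 0, "ry": 0, "rz": 0, "fingers": 1},
    {"x": 323, "y": 24, "z": -85, "rx": 0, "ry": 0, "rz": 0, "fingers": 1},
    {"x": 323, "y": 24, "z": -50, "rx": 0, "ry": 0, "rz": 0, "fingers": 1},
    {"x": 323, "y": 24, "z": -22, "rx": 0, "ry": 0, "rz": 0, "fingers": 1},
    {"x": 323, "y": 24, "z": -10, "rx": 0, "ry": 0, "rz": 0, "fingers": 1},
    {"x": 323, "y": 24, "z": -5, "rx": 0, "ry": 0, "rz": 0, "fingers": 1},
    {"x": 323, "y": 24, "z": -2, "rx": 0, "ry": 0, "rz": 0, "fingers": 1},
    {"x": 323, "y": 24, "z": -1, "rx": 0, "ry": 0, "rz": 0, "fingers": 1}
  ]
}}

```text
time_s: 36.72
tool_pos: [0.5818, 0.0634, 0.0995]
tool_rot: [179.9, 0.0, 89.9]
force: [-1.3, -0.7, 4.7]
grip_width: 0.0417
grasp_force: 25.0
```

{"fn": "drive_tool", "kwargs": {
  "moves": [
    {"x": 0, "y": 0, "z": 0, "rx": 0, "ry": 0, "rz": 0, "fingers": -1},
    {"x": 0, "y": 0, "z": 0, "rx": 0, "ry": 0, "rz": 0, "fingers": -1},
    {"x": 0, "y": 0, "z": 0, "rx": 0, "ry": 0, "rz": 0, "fingers": -1},
    {"x": 0, "y": 0, "z": 0, "rx": 0, "ry": 0, "rz": 0, "fingers": -1},
    {"x": 0, "y": 0, "z": -10, "rx": 0, "ry": 0, "rz": 0, "fingers": -1},
    {"x": 0, "y": 0, "z": -50, "rx": 0, "ry": 0, "rz": 0, "fingers": -1},
    {"x": 0, "y": 0, "z": -100, "rx": 0, "ry": 0, "rz": 0, "fingers": -1},
    {"x": -30, "y": -3, "z": -110, "rx": 0, "ry": 0, "rz": 0, "fingers": -1},
    {"x": -85, "y": -8, "z": -110, "rx": 0, "ry": 0, "rz": 0, "fingers": -1},
    {"x": -145, "y": -13, "z": -110, "rx": 0, "ry": 0, "rz": 0, "fingers": -1},
    {"x": -205, "y": -18, "z": -110, "rx": 0, "ry": 0, "rz": 0, "fingers": -1},
    {"x": -265, "y": -23, "z": -110, "rx": 0, "ry": 0, "rz": 0, "fingers": -1},
    {"x": -325, "y": -29, "z": -110, "rx": 0, "ry": 0, "rz": 0, "fingers": -1},
    {"x": -380, "y": -34, "z": -110, "rx": 0, "ry": 0, "rz": 0, "fingers": -1},
    {"x": -399, "y": -35, "z": -110, "rx": 0, "ry": 0, "rz": 0, "fingers": -1},
    {"x": -399, "y": -35, "z": -110, "rx": 0, "ry": 0, "rz": 0, "fingers": -1},
    {"x": -399, "y": -35, "z": -80, "rx": 0, "ry": 0, "rz": 0, "fingers": -1},
    {"x": -399, "y": -35, "z": -40, "rx": 0, "ry": 0, "rz": 0, "fingers": -1},
    {"x": -399, "y": -35, "z": -10, "rx": 0, "ry": 0, "rz": 0, "fingers": -1},
    {"x": -399, "y": -35, "z": 0, "rx": 0, "ry": 0, "rz": 0, "fingers": -1}
  ]
}}

```text
time_s: 39.22
tool_pos: [0.5458, -0.3318, 0.097]
tool_rot: [-179.9, -0.2, 90.2]
force: [-0.5, 1.0, 1.1]
grip_width: 0.087
grasp_force: 0.0
```

{"fn": "drive_tool", "kwargs": {
  "moves": [
    {"x": 0, "y": 0, "z": 9, "rx": 0, "ry": 0, "rz": 0, "fingers": -1},
    {"x": 0, "y": 0, "z": 9, "rx": 0, "ry": 0, "rz": 0, "fingers": -1},
    {"x": 0, "y": 0, "z": 9, "rx": 0, "ry": 0, "rz": 0, "fingers": 1},
    {"x": 0, "y": 0, "z": 9, "rx": 0, "ry": 0, "rz": 0, "fingers": 1},
    {"x": 0, "y": 0, "z": 9, "rx": 0, "ry": 0, "rz": 0, "fingers": 1},
    {"x": 0, "y": 0, "z": 9, "rx": 0, "ry": 0, "rz": 0, "fingers": 1},
    {"x": 0, "y": 0, "z": 9, "rx": 0, "ry": 0, "rz": 0, "fingers": 1},
    {"x": 0, "y": 0, "z": 9, "rx": 0, "ry": 0, "rz": 0, "fingers": 1},
    {"x": 0, "y": 0, "z": 9, "rx": 0, "ry": 0, "rz": 0, "fingers": 1},
    {"x": 0, "y": 0, "z": 9, "rx": 0, "ry": 0, "rz": 0, "fingers": 1}
  ]
}}

```text
time_s: 40.48
tool_pos: [0.5457, -0.3355, 0.0895]
tool_rot: [-180.0, 0.0, 89.9]
force: [-0.5, 0.3, -0.2]
grip_width: 0.0395
grasp_force: 25.0
```

{"fn": "drive_tool", "kwargs": {
  "moves": [
    {"x": 0, "y": 0, "z": -10, "rx": 0, "ry": 0, "rz": 0, "fingers": 1},
    {"x": 0, "y": 0, "z": -45, "rx": 0, "ry": 0, "rz": 0, "fingers": 1},
    {"x": 0, "y": 0, "z": -85, "rx": 0, "ry": 0, "rz": 0, "fingers": 1},
    {"x": 10, "y": -1, "z": -110, "rx": 0, "ry": 0, "rz": 0, "fingers": 1},
    {"x": 45, "y": -6, "z": -110, "rx": 0, "ry": 0, "rz": 0, "fingers": 1},
    {"x": 90, "y": -12, "z": -110, "rx": 0, "ry": 0, "rz": 0, "fingers": 1},
    {"x": 138, "y": -18, "z": -110, "rx": 0, "ry": 0, "rz": 0, "fingers": 1},
    {"x": 186, "y": -24, "z": -110, "rx": 0, "ry": 0, "rz": 0, "fingers": 1},
    {"x": 234, "y": -30, "z": -110, "rx": 0, "ry": 0, "rz": 0, "fingers": 1},
    {"x": 282, "y": -36, "z": -110, "rx": 0, "ry": 0, "rz": 0, "fingers": 1},
    {"x": 320, "y": -41, "z": -110, "rx": 0, "ry": 0, "rz": 0, "fingers": 1},
    {"x": 337, "y": -43, "z": -110, "rx": 0, "ry": 0, "rz": 0, "fingers": 1},
    {"x": 337, "y": -43, "z": -110, "rx": 0, "ry": 0, "rz": 0, "fingers": 1},
    {"x": 337, "y": -43, "z": -85, "rx": 0, "ry": 0, "rz": 0, "fingers": 1},
    {"x": 337, "y": -43, "z": -50, "rx": 0, "ry": 0, "rz": 0, "fingers": 1},
    {"x": 337, "y": -43, "z": -22, "rx": 0, "ry": 0, "rz": 0, "fingers": 1},
    {"x": 337, "y": -43, "z": -10, "rx": 0, "ry": 0, "rz": 0, "fingers": 1},
    {"x": 337, "y": -43, "z": -5, "rx": 0, "ry": 0, "rz": 0, "fingers": 1},
    {"x": 337, "y": -43, "z": -2, "rx": 0, "ry": 0, "rz": 0, "fingers": 1},
    {"x": 337, "y": -43, "z": -1, "rx": 0, "ry": 0, "rz": 0, "fingers": 1}
  ]
}}

```text
time_s: 42.98
tool_pos: [0.5038, 0.0013, 0.0915]
tool_rot: [179.9, 0.0, 89.9]
force: [-1.8, 0.1, 4.9]
grip_width: 0.0393
grasp_force: 25.0
```

{"fn": "drive_tool", "kwargs": {
  "moves": [
    {"x": 0, "y": 0, "z": 0, "rx": 0, "ry": 0, "rz": 0, "fingers": -1},
    {"x": 0, "y": 0, "z": 0, "rx": 0, "ry": 0, "rz": 0, "fingers": -1},
    {"x": 0, "y": 0, "z": 0, "rx": 0, "ry": 0, "rz": 0, "fingers": -1},
    {"x": 0, "y": 0, "z": 0, "rx": 0, "ry": 0, "rz": 0, "fingers": -1},
    {"x": 0, "y": 0, "z": -10, "rx": 0, "ry": 0, "rz": 0, "fingers": -1},
    {"x": 0, "y": 0, "z": -50, "rx": 0, "ry": 0, "rz": 0, "fingers": -1},
    {"x": 0, "y": 0, "z": -100, "rx": 0, "ry": 0, "rz": 0, "fingers": -1},
    {"x": -30, "y": 3, "z": -120, "rx": 0, "ry": 0, "rz": 0, "fingers": -1},
    {"x": -85, "y": 8, "z": -120, "rx": 0, "ry": 0, "rz": 0, "fingers": -1},
    {"x": -145, "y": 13, "z": -120, "rx": 0, "ry": 0, "rz": 0, "fingers": -1},
    {"x": -205, "y": 18, "z": -120, "rx": 0, "ry": 0, "rz": 0, "fingers": -1},
    {"x": -265, "y": 23, "z": -120, "rx": 0, "ry": 0, "rz": 0, "fingers": -1},
    {"x": -325, "y": 28, "z": -120, "rx": 0, "ry": 0, "rz": 0, "fingers": -1},
    {"x": -380, "y": 32, "z": -120, "rx": 0, "ry": 0, "rz": 0, "fingers": -1},
    {"x": -414, "y": 33, "z": -120, "rx": 0, "ry": 0, "rz": 0, "fingers": -1},
    {"x": -414, "y": 33, "z": -120, "rx": 0, "ry": 0, "rz": 0, "fingers": -1},
    {"x": -414, "y": 33, "z": -90, "rx": 0, "ry": 0, "rz": 0, "fingers": -1},
    {"x": -414, "y": 33, "z": -50, "rx": 0, "ry": 0, "rz": 0, "fingers": -1},
    {"x": -414, "y": 33, "z": -30, "rx": 0, "ry": 0, "rz": 0, "fingers": -1},
    {"x": -414, "y": 33, "z": -24, "rx": 0, "ry": 0, "rz": 0, "fingers": -1}
  ]
}}

```text
time_s: 45.48
tool_pos: [0.5355, -0.4114, 0.1138]
tool_rot: [-179.9, -0.1, 90.0]
force: [0.9, 0.1, -0.4]
grip_width: 0.0871
grasp_force: 0.0
```

{"fn": "drive_tool", "kwargs": {
  "moves": [
    {"x": 0, "y": 0, "z": 0, "rx": 0, "ry": 0, "rz": 0, "fingers": -1},
    {"x": 0, "y": 0, "z": 0, "rx": 0, "ry": 0, "rz": 0, "fingers": 1},
    {"x": 0, "y": 0, "z": 0, "rx": 0, "ry": 0, "rz": 0, "fingers": 1},
    {"x": 0, "y": 0, "z": 0, "rx": 0, "ry": 0, "rz": 0, "fingers": 1},
    {"x": 0, "y": 0, "z": 0, "rx": 0, "ry": 0, "rz": 0, "fingers": 1},
    {"x": 0, "y": 0, "z": 0, "rx": 0, "ry": 0, "rz": 0, "fingers": 1},
    {"x": 0, "y": 0, "z": 0, "rx": 0, "ry": 0, "rz": 0, "fingers": 1},
    {"x": 0, "y": 0, "z": 0, "rx": 0, "ry": 0, "rz": 0, "fingers": 1},
    {"x": 0, "y": 0, "z": 0, "rx": 0, "ry": 0, "rz": 0, "fingers": 1}
  ]
}}

```text
time_s: 46.6
tool_pos: [0.5357, -0.4125, 0.1145]
tool_rot: [180.0, 0.0, 89.9]
force: [-0.1, 0.2, -0.2]
grip_width: 0.035
grasp_force: 25.0
```

{"fn": "drive_tool", "kwargs": {
  "moves": [
    {"x": 0, "y": 0, "z": -10, "rx": 0, "ry": 0, "rz": 0, "fingers": 1},
    {"x": 0, "y": 0, "z": -45, "rx": 0, "ry": 0, "rz": 0, "fingers": 1},
    {"x": 0, "y": 0, "z": -85, "rx": 0, "ry": 0, "rz": 0, "fingers": 1},
    {"x": 10, "y": 1, "z": -110, "rx": 0, "ry": 0, "rz": 0, "fingers": 1},
    {"x": 45, "y": 4, "z": -110, "rx": 0, "ry": 0, "rz": 0, "fingers": 1},
    {"x": 90, "y": 9, "z": -110, "rx": 0, "ry": 0, "rz": 0, "fingers": 1},
    {"x": 138, "y": 14, "z": -110, "rx": 0, "ry": 0, "rz": 0, "fingers": 1},
    {"x": 186, "y": 19, "z": -110, "rx": 0, "ry": 0, "rz": 0, "fingers": 1},
    {"x": 234, "y": 24, "z": -110, "rx": 0, "ry": 0, "rz": 0, "fingers": 1},
    {"x": 280, "y": 28, "z": -110, "rx": 0, "ry": 0, "rz": 0, "fingers": 1},
    {"x": 316, "y": 32, "z": -110, "rx": 0, "ry": 0, "rz": 0, "fingers": 1},
    {"x": 332, "y": 33, "z": -110, "rx": 0, "ry": 0, "rz": 0, "fingers": 1},
    {"x": 332, "y": 33, "z": -110, "rx": 0, "ry": 0, "rz": 0, "fingers": 1},
    {"x": 332, "y": 33, "z": -85, "rx": 0, "ry": 0, "rz": 0, "fingers": 1},
    {"x": 332, "y": 33, "z": -50, "rx": 0, "ry": 0, "rz": 0, "fingers": 1},
    {"x": 332, "y": 33, "z": -22, "rx": 0, "ry": 0, "rz": 0, "fingers": 1},
    {"x": 332, "y": 33, "z": -10, "rx": 0, "ry": 0, "rz": 0, "fingers": 1},
    {"x": 332, "y": 33, "z": -5, "rx": 0, "ry": 0, "rz": 0, "fingers": 1},
    {"x": 332, "y": 33, "z": -2, "rx": 0, "ry": 0, "rz": 0, "fingers": 1},
    {"x": 332, "y": 33, "z": -1, "rx": 0, "ry": 0, "rz": 0, "fingers": 1}
  ]
}}

```text
time_s: 49.1
tool_pos: [0.5697, -0.0808, 0.1165]
tool_rot: [179.9, 0.0, 89.9]
force: [-0.7, -0.2, 1.5]
grip_width: 0.0354
grasp_force: 25.0
```

Release, rise and move clear toward the lid side.

{"fn": "drive_tool", "kwargs": {
  "moves": [
    {"x": 0, "y": 0, "z": 0.5, "rx": 0, "ry": 0, "rz": 0, "fingers": 1},
    {"x": 0, "y": 0, "z": 0.5, "rx": 0, "ry": 0, "rz": 0, "fingers": -1},
    {"x": 0, "y": 0, "z": 0.5, "rx": 0, "ry": 0, "rz": 0, "fingers": -1},
    {"x": 0, "y": 0, "z": 0.5, "rx": 0, "ry": 0, "rz": 0, "fingers": -1},
    {"x": 0, "y": 0, "z": 0.5, "rx": 0, "ry": 0, "rz": 0, "fingers": -1},
    {"x": 0, "y": 0, "z": -10, "rx": 0, "ry": 0, "rz": 0, "fingers": -1},
    {"x": 0, "y": 0, "z": -50, "rx": 0, "ry": 0, "rz": 0, "fingers": -1},
    {"x": 0, "y": 0, "z": -100, "rx": 0, "ry": 0, "rz": 0, "fingers": -1},
    {"x": -40, "y": 0, "z": -130, "rx": 0, "ry": 0, "rz": 0, "fingers": -1},
    {"x": -100, "y": 0, "z": -130, "rx": 0, "ry": 0, "rz": 0, "fingers": -1},
    {"x": -160, "y": 0, "z": -130, "rx": 0, "ry": 0, "rz": 0, "fingers": -1},
    {"x": -220, "y": 0, "z": -130, "rx": 0, "ry": 0, "rz": 0, "fingers": -1},
    {"x": -250, "y": 0, "z": -130, "rx": 0, "ry": 0, "rz": 0, "fingers": -1},
    {"x": -250, "y": 0, "z": -130, "rx": 0, "ry": 0, "rz": 0, "fingers": -1}
  ]
}}

```text
time_s: 50.85
tool_pos: [0.5675, -0.3344, 0.2454]
tool_rot: [-180.0, 0.0, 89.6]
force: [0.1, 0.4, 0.4]
grip_width: 0.087
grasp_force: 0.0
```

```bash
python3 -c "
from h import *
p=snap('top','t11');t=snap('scene','s11');o=sensors.get_obs();print(o['tool_pos'],o['force'],o['joint_velocities'].round(2))
T=ld('top0')['image']
f=lambda i:cv2.resize(i[95:295,150:390],(400,333))
W=np.vstack([np.hstack([f(T),f(p['image'])]),np.hstack([cv2.resize(t['image'][140:340,250:420],(312,260)),np.zeros((260,488,3),np.uint8)])]);cv2.imwrite('pics/v11.png',W[:,:,::-1])"
```

```text
[ 0.56909001 -0.32960217  0.24593732] [0.87437203 0.66396977 0.22671845] [-1.   -0.9  -1.27  0.71  0.02 -0.17  0.02]
```

View pics/v11.png

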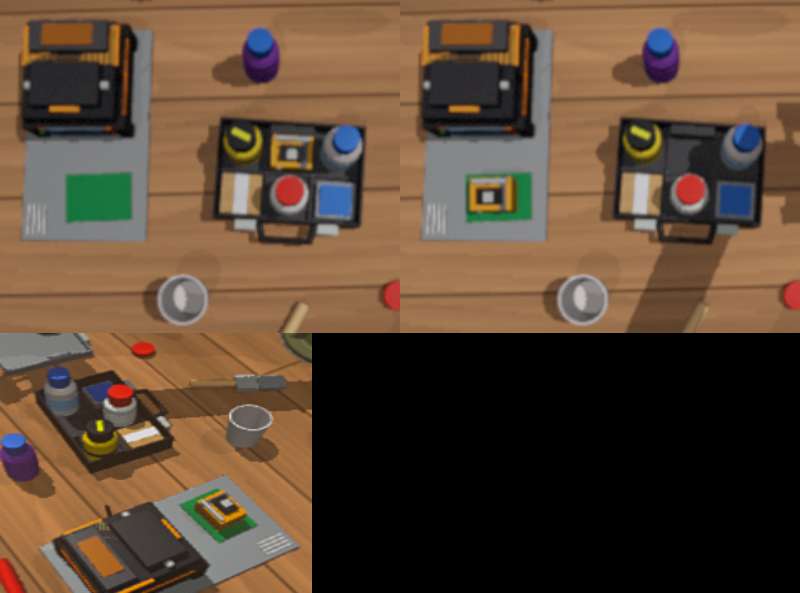

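Before (left) and after (right) match: bin (642,140), bottle (742,147) and jar (690,193) are back in their own pockets. The cleaver sits on the mat at (491,195), cup and tape are undisturbed, and the arm is clear. Handing in.

```bash
python3 -c "
from h import *
print(workorder.sign_off())"
```

```text
the job is handed in; nothing more can be done
None
```

The job is handed in, with no verdict returned: by the last pictures the cleaver stands centred (within about 2 mm) and square on the green mat, the bottle, bin and jar are upright in their own pockets, and the tape and cup were left untouched.

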